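# Clear the slot and load the power supply under the spring clips

### The job

A T-shaped heat-sink offcut is lodged in the slot of the iron stripping fixture and stands in the way: take the cranked scraper off the drive cage, drive the offcut along the slot with its blade and out of the open end into the scrap pan (never touching the offcut with the gripper), and lay the scraper back flat across the top of the cage. Then set the power-supply tray flat on the fixture and slide it, folded lip first, under both spring clips until the lip is home against the stop blocks and both clips have ridden over it and snapped down behind it, and let go. Leave the cage and the other things on the bench where they are.

Things in the scene. Friction and masses are not known exactly. Their poses are not given: they have to be found in the camera images.
- bed: Stripping fixture: fixed grey cast-iron block 300 x 150 mm, 45 mm high, flat top with one T-slot along its middle. Origin: centre of its underside; x runs along the slot from the open end (-150 mm) to the closed end (slot stops at +125 mm), z up. Slot neck 22 mm wide, 12 mm deep; below it the T, 36 mm wide, 12 mm high, floor 21 mm above the bench.
- stop_face (a point): Point on the bed's top (45 mm above the bench), on its centre line at bed x = +45 mm, in the plane of the faces of the two steel stop blocks (12 mm high, at 15 to 59 mm either side of the centre line) that the tray's lip must meet. Axes as the bed's.
- slot_mouth (a point): Middle of the slot's open end at the level of the bed's top (bed x = -150 mm). Axes as the bed's.
- clip_left (a joint): Hinge (rad, + = nose raised) of the sprung steel clip 35 mm to the bed's +y side: a 16 mm wide leaf from bed x = +125 mm, arched over the stop to a nose at x = +35 mm, 1 mm above the bed at rest (0), then a toe sloping up to 25 mm at x = -11 mm, which the incoming lip lifts. Nose force about 2 N; 0.10 on top of the lip, 0.025 once snapped down behind it. Sliding in under both takes 10 to 15 N.
- clip_right (a joint): The same clip on the bed's -y side (35 mm from the centre line).
- pan: Low open steel scrap pan, 130 mm along the bed's length x 170 mm across, walls 18 mm high and 3 mm thick, fixed on the bench just beyond the open end of the slot. Origin: centre of its underside; x along the slot.
- offcut: The lodged scrap: bright aluminium T-bar of heat sink 60 mm long: flange 30 mm wide x 9 mm high under the slot's lips, web 14 mm wide above it, 36 mm high over all, so it stands 12 mm above the bed and cannot be lifted out; it slides easily. 0.12 kg. Origin: centre of the flange's underside; x along its length.
- cage: Rusty steel drive-bay cage, a loose open-ended sheet box 102 mm (its x) x 146 mm (its y), 75 mm high with a flat top, 0.9 kg. Origin: centre of its underside. The scraper starts lying across its top.
- scraper: Cranked slot scraper, 0.2 kg: wooden handle 110 mm long (its x), 26 mm wide, 30 mm high, flat underneath; from its +x end a steel shank at mid height reaches x = +100 mm, where a blade 14 mm wide, 5 mm thick hangs to 60 mm below the handle's underside. It starts lying flat across the cage, blade clear of its side. Origin: centre of the handle's underside; z up.
- scraper_grip (a point): Where to take the scraper from above, near its centre of mass, fingers closing along its y over the 26 mm handle: 15 mm towards the blade from the handle's middle, 22 mm above its underside (8 mm below its top).
- scraper_tip (a point): Middle of the blade's lower edge: scraper x = +100 mm, 60 mm below the handle's underside.
- tray: Open-frame power supply on an aluminium tray 150 (x) x 110 mm, 0.4 kg, floor 3 mm. Its +x edge is folded up into a round-topped lip 10 mm high, 4 mm thick, with 28 mm of bare floor behind it for the clips. Upright heat sink 12 mm thick (x), 70 mm long (y), top 50 mm above the underside; transformer and capacitor to 33 mm near the rear corners, the rest under 14 mm. Origin: centre of its underside.
- tray_grip (a point): Where to take the tray from above: on the heat sink's middle, 36 mm above the tray's underside, fingers closing along the tray's x over its 12 mm thickness. Tray x = -10 mm.
- tray_lip (a point): Middle of the outer (front) face of the lip at the level of the tray's underside: tray x = +75 mm.
- fan: Bystander: black plastic cooling fan lying flat, 120 x 120 x 25 mm. Origin under its centre.
- can1: Bystander: upright aluminium capacitor can, 35 mm diameter, 62 mm high. Origin under its centre.
- can2: Bystander: a second can like it.
- relay: Bystander: orange plastic relay block 66 x 30 x 36 mm. Origin under its centre.
Mind the look-alikes: they are no part of the job. Leave any orange look-alike of the tray alone. Of the things that look like the scraper, the smaller one is meant.

How it is judged:
By the outcome, as a careful person would: the job done as asked, in the order asked, and still so for the second after the job is handed in, with the robot touching nothing.
It also fails if it takes over 61 s, if anything falls off the work surface, if the arm or the gripper's body presses on something with over 40 N, if the wrist force passes 120 N, or if a joint passes its speed limit or range.

### The arm

A 6-joint arm with a two-finger parallel gripper is mounted at the origin on the work surface. World frame = base frame: x ahead of the robot, y to its left, z up, the work surface at z = 0. Lengths are in mm, angles in rad, forces in N, time in s.
With the tool pointing down it reaches from about 350 to 975 mm from the base axis. Payload 7.1 kg.
Tool frame: the origin (TCP) lies at the very end of the fingers, on their centre line; the grasp point (between the pads) lies 19 mm behind it; x points along the fingers, y is the direction in which the jaws open and shut, and the axes are right-handed (so a half turn about x gives the same grasp; the last joint's range is limited). The gripper opens to 88 mm and grips with 3 to 60 N. Pads are 20 mm wide; open, the fingers measure 115 mm over their backs; the gripper's body (75 mm by 178 mm) begins 61 mm behind the grasp point.
Start: joints at [-1.228, 0.423, 1.63, -0, 1.089, -0.019], TCP at [221.24, -584.515, 222.675] pointing down, gripper open.
Joint ranges: [-3, 3], [-0.9, 2.11], [0.09, 2.58], [-1.31, 4.45], [0.11, 2.69], [-2.54, 2.54]. Speed limits (rad/s): [2.39, 2.39, 3.01, 3.14, 3.14, 3.14].

### API

Orientations are given as a rotation vector (axis times angle).
In Python, from workcell import ctrl gives the robot as it stands. The module is installed in compiled form; this text tells all that it offers.
- The arm moves only by the tool carry_out, never from a script. Its argument "commands" is a list of rows, each a list of 6 numbers: the shift along the tool's x, y, z in m, then the turn, a rotation vector about the tool's x, y, z in degrees. In form: [[tx, ty, tz, rx, ry, rz], ...]. A call has 1 to 8 rows; each row shifts and turns the pose as measured when the row begins, along the tool's axes as they then stand; what a row does not reach is not made up. A row lasts 1/8 s, in which the tool goes at most 62.5 mm and 10.7 degrees, less where a joint would pass 70% of its speed; a pose out of reach is approached as far as the arm can. A call with a gripper value outside its range is refused whole. "grip" is the closure, from 0 (fully open) to 1 (shut), set as the call begins (left out, the last holds). The fingers move at their own pace and stop on an object; the grip force is fixed at half the most. Time passes only in rows, so rows that do not move let the fingers close. It gives the time, the measured TCP pose, the force and the opening at its end, in the units of the state.
- ctrl.get_obs(): the state, without advancing time (a new reading comes with each control period).
- ctrl.get_image(name): name is "side" or "top"; returns a dict with "pixels" (384x512x3 uint8, blue, green, red), "intrinsics" (3x3 intrinsics, pixels), "rvec" (rotation vector, rad) and "tvec" (3), from world to camera coordinates, as OpenCV has them. Camera axes: x right, y down, z forward; pixel columns grow to the right and rows downward; lengths in mm; the calibration is good to about 2 mm. A picture is of the moment at which its call begins. There is no depth.
- ctrl.close_job(): hands the job in, once; it reports no verdict.
The state is a dict: "t": time; "qpos": joint angles; "qvel": joint speeds; "joint_torque": joint torques, N m; "ee_pos": TCP position; "orientation": TCP orientation; "ft_force": force on the tool from outside, world axes, zero at the start; "moment": the same for the moment, N m; "width": finger opening in mm.
Only numpy, scipy, OpenCV 4.12 (cv2) and the standard library are available. Lean on these libraries where they do the work, as an engineer would, in place of code of your own. Each camera call takes 0.05 s, during which the arm holds its last target. There are 200 camera calls.

## Working session

There is one attempt and no reset: what is moved stays moved. The work goes in short steps, Python scripts to look and compute and a tool call to move; the robot and the scene stay as the last step left them, time stands still between calls to the robot, and variables do not carry over. Pictures are saved under pics/ and viewed, about 8 in all and at most 12, crops included, and the job is handed in when it is done.

Besides the shell and the picture viewer there is one more tool, called after "Request:" by a JSON object that holds its "op" and its "data", one argument or row to a line. carry_out: Moves the arm, as the interface text tells. Its arguments: {"type":"object","properties":{"commands":{"type":"array"},"grip":{"type":"number"}},"required":["commands"]}

```bash
mkdir -p pics; cat > h.py <<'E'
import numpy as np, cv2
from workcell import ctrl
def snap(n,f=None):
    d=ctrl.get_image(n)
    np.savez(f'pics/{f or n}.npz',**{k:np.array(v) for k,v in d.items()})
    if f: cv2.imwrite(f'pics/{f}.png',d['pixels'])
    return d
def ld(f): return dict(np.load(f'pics/{f}.npz'))
def ray(d,uv,z):
    K=np.array(d['intrinsics'],float);R=cv2.Rodrigues(np.array(d['rvec'],float))[0];t=np.array(d['tvec'],float).ravel()
    uv=np.atleast_2d(uv).astype(float);p=np.c_[uv,np.ones(len(uv))]@np.linalg.inv(K).T@R
    c=-R.T@t
    return c+p*((z-c[2])/p[:,2])[:,None]
def proj(d,P):
    return cv2.projectPoints(np.atleast_2d(np.array(P,float)),np.array(d['rvec'],float),np.array(d['tvec'],float),np.array(d['intrinsics'],float),None)[0][:,0]
E
python3 - <<'E'
from h import *
for n in('top','side'):
    d=snap(n,n+'0');R=cv2.Rodrigues(np.array(d['rvec'],float))[0];print(n,-R.T@np.array(d['tvec']).ravel(),R[2])
    cv2.imwrite(f'pics/{n}0b.png',cv2.resize(d['pixels'],(800,600),interpolation=cv2.INTER_CUBIC))
o=ctrl.get_obs();print(o)
E
```

```text
top [ 231.82643714   38.43051079 1806.98230881] [ 0.18287017  0.00204213 -0.98313495]
side [358.75705215 771.28649325 935.90616082] [ 0.16172066 -0.64369976 -0.74799535]
{'t': 0.1, 'qpos': array([-1.22800039e+00,  4.23759683e-01,  1.63064062e+00, -4.53646576e-06,
        1.08861670e+00, -1.89988898e-02]), 'qvel': array([-0.00033739, -0.00332312, -0.00251913, -0.00019519,  0.00040922,
        0.00043964]), 'joint_torque': array([-9.74571522e-04, -5.45614600e+01, -2.74325430e+01,  6.45045494e-02,
        1.88511098e-02, -5.42910186e-05]), 'ee_pos': array([ 221.06705378, -584.03345451,  221.97177356]), 'orientation': array([ 2.02451306,  0.37176921, -2.0249938 ]), 'ft_force': array([-0.21272083, -0.18041541, -0.3581862 ]), 'moment': array([ 0.02489379, -0.00461071, -0.02483367]), 'width': 87.70304597322256}
```

View pics/top0b.png

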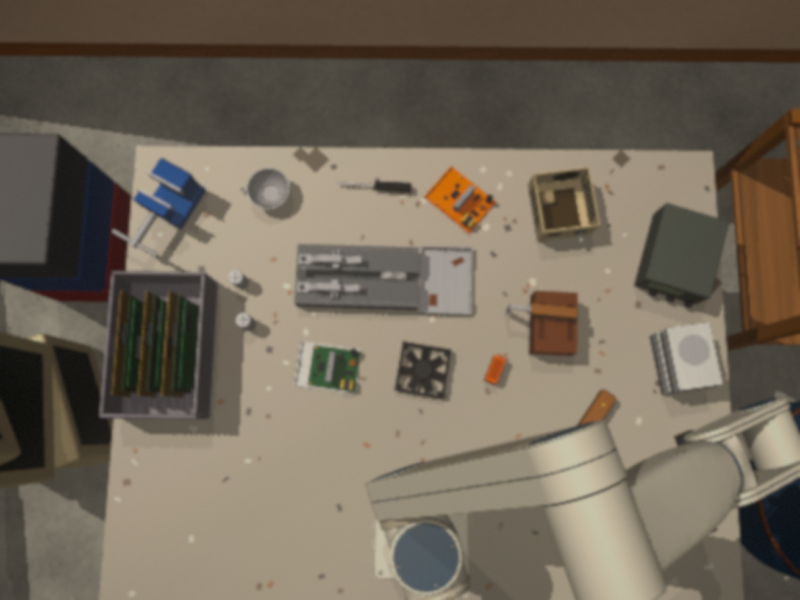

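View pics/side0b.png

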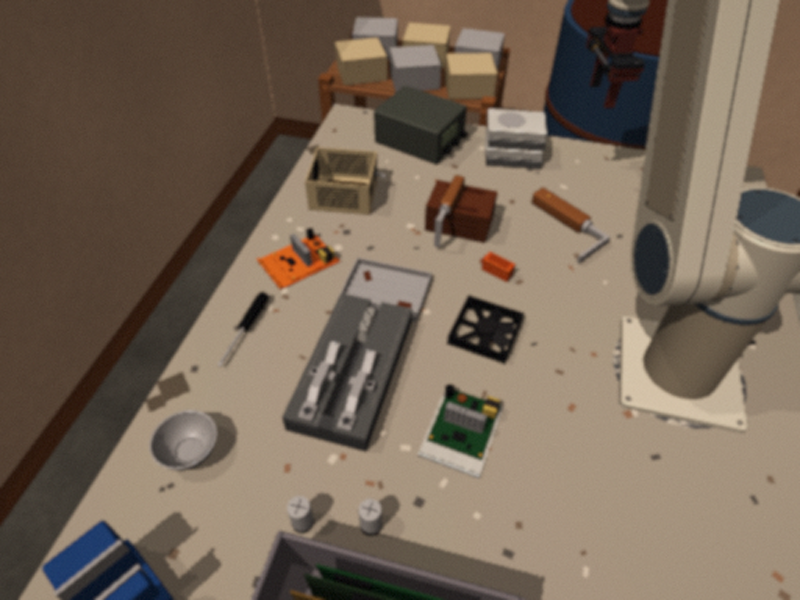

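Top view: robot base at the bottom centre. The bed (295–420, 245–310) has its closed end and clips on the left. The offcut is near (395,275), the pan at (447,282), the cage with the small scraper at (553,322), and the green tray at (330,366) with its lip to the left. The larger scraper (600,410) and the orange tray are the decoys.

```bash
python3 - <<'E'
from h import *
t=ld('top0');s=ld('side0')
a=cv2.resize(t['pixels'][150:255,185:385],None,fx=4,fy=4,interpolation=cv2.INTER_CUBIC)
cv2.imwrite('pics/tcrop.png',a)
b=cv2.resize(s['pixels'][105:305,175:345],None,fx=3,fy=3,interpolation=cv2.INTER_CUBIC)
cv2.imwrite('pics/scrop.png',b)
def rect(d,m,z,name,roi):
    x0,y0,x1,y1=roi;mm=np.zeros_like(m);mm[y0:y1,x0:x1]=m[y0:y1,x0:x1]
    cs=cv2.findContours(mm,cv2.RETR_EXTERNAL,cv2.CHAIN_APPROX_NONE)[0]
    c=max(cs,key=cv2.contourArea)[:,0]
    P=ray(d,c,z)[:,:2].astype(np.float32)
    r=cv2.minAreaRect(P);print(name,len(c),np.round(r[0],1),np.round(r[1],1),round(r[2],1));return r
def hsv(d): return cv2.cvtColor(d['pixels'],cv2.COLOR_BGR2HSV).astype(int)
H=hsv(t)
for p in [(225,165),(205,190),(290,180),(250,172),(340,195),(355,200),(370,199),(345,220),(210,240),(192,235),(212,215),(317,236),(265,237)]:print(p,H[p[1],p[0]],end=';')
g=((H[...,1]<40)&(H[...,2]<125)).astype(np.uint8)
rect(t,g,45,'bed',(180,150,275,205))
gr=((H[...,0]>40)&(H[...,0]<85)&(H[...,1]>80)).astype(np.uint8)
rect(t,gr,3,'pcb',(185,210,240,255))
cg=((H[...,0]<15)&(H[...,1]>100)).astype(np.uint8)
rect(t,cg,75,'cage',(330,180,380,232))
E
```

```text
(225, 165) [ 17  22 161];(205, 190) [ 20  23 102];(290, 180) [ 15  22 164];(250, 172) [ 23  20 103];(340, 195) [ 12 114 127];(355, 200) [ 14 166 137];(370, 199) [ 16  77 109];(345, 220) [ 11 153 108];(210, 240) [ 21  18 139];(192, 235) [ 19  28 173];(212, 215) [ 17  53 173];(317, 236) [ 10 212 161];(265, 237) [13 32 56];bed 355 [591.1 148.4] [323.9 164. ] 89.6
pcb 55 [355.1 255.8] [76.9 39.2] 35.9
cage 129 [ 483.2 -310.8] [108.2 149.4] 88.1
```

View pics/tcrop.png

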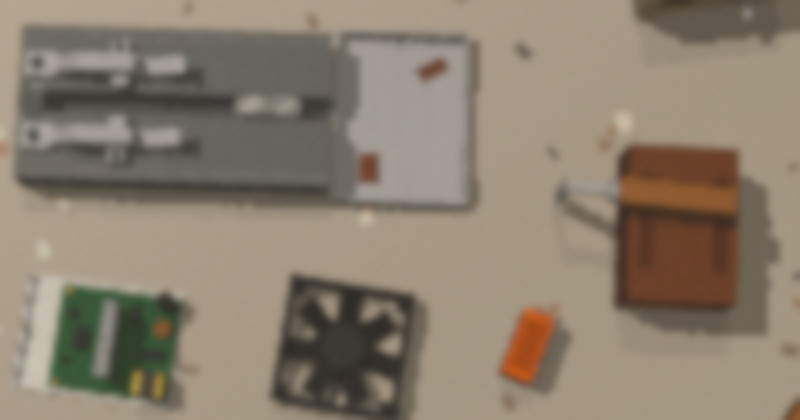

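View pics/scrop.png

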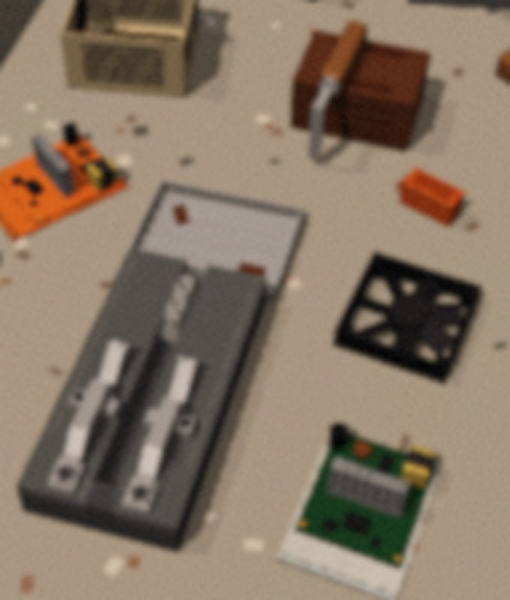

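Offcut in the top crop spans (235–300, 104). The handle runs (622,195)–(738,200) with its blade at (565,188), and the tray's heat sink is near (104,340). Next I'll turn these into positions.

```bash
python3 - <<'E'
from h import *
t=ld('top0');s=ld('side0')
T=lambda u,z:ray(t,(np.array(u,float)+.5)/4-.5+[185,150],z)[:,:2].round(1).tolist()
S=lambda u,z:ray(s,(np.array(u,float)+.5)/3-.5+[175,105],z)[:,:2].round(1).tolist()
print('bedT',T([(24,27),(333,35),(18,178),(332,184)],45))
print('bedS',S([(25,487),(178,527),(262,283),(135,255)],45))
print('slot T',T([(333,104),(50,101)],45))
print('offcut T',T([(235,104),(300,104)],57),'S',S([(170,335),(187,275)],57))
print('sink T',T([(104,300),(104,376)],50),'S',S([(331,460),(408,485),(331,482)],50))
print('trayT',T([(25,278),(15,388),(183,298),(172,402)],3),'S',S([(280,558),(400,596),(440,455)],3))
print('cageT',T([(626,146),(738,151),(737,306),(620,305)],75))
print('cageS',S([(313,33),(428,53),(410,140),(295,128),(297,72),(412,100)],75))
H=cv2.cvtColor(t['pixels'],cv2.COLOR_BGR2HSV).astype(int)
for nm,d,roi,z in(('T',t,(335,185,378,215),105),('S',s,(270,105,302,135),105)):
    H=cv2.cvtColor(d['pixels'],cv2.COLOR_BGR2HSV).astype(int)
    x0,y0,x1,y1=roi;h=H[y0:y1,x0:x1]
    m=(h[...,1]>130)&(h[...,0]>=12)&(h[...,0]<22)&(h[...,2]>(125))
    v,u=np.nonzero(m);P=ray(d,np.c_[u+x0,v+y0],z)[:,:2]
    print('handle',nm,len(u),cv2.minAreaRect(P.astype(np.float32)),P.mean(0))
    # heat sink-gray mask too
print('shank',T([(565,188),(620,191)],90),'S',S([(325,90)],90))
print('fan',T([(292,275),(415,295),(398,420),(272,398)],25))
E
```

```text
bedT [[675.3, 308.9], [670.3, 11.3], [527.8, 309.3], [524.9, 11.3]]
bedS [[670.4, 309.1], [527.7, 311.9], [525.0, 22.0], [663.3, 19.2]]
slot T [[602.4, 10.8], [602.8, 281.4]]
offcut T [[599.0, 104.0], [599.6, 42.3]] S [[593.2, 120.6], [599.3, 41.7]]
sink T [[412.1, 223.8], [341.4, 221.8]] S [[412.9, 214.4], [341.6, 222.0], [408.3, 236.7]]
trayT [[437.4, 305.4], [332.2, 311.1], [419.6, 153.0], [320.4, 161.4]] S [[439.1, 296.1], [329.8, 304.2], [316.4, 152.5]]
cageT [[558.6, -263.1], [554.8, -367.7], [409.6, -362.0], [409.5, -254.3]]
cageS [[557.1, -363.5], [414.2, -361.8], [410.5, -201.0], [539.3, -186.7], [559.3, -284.5], [419.2, -269.9]]
handle T 141 ((509.1709289550781, -305.78656005859375), (99.75447845458984, 19.620128631591797), 84.74964904785156) [ 508.85626966 -304.51652589]
handle S 52 ((510.2443542480469, -304.3663635253906), (102.17034912109375, 16.010475158691406), 85.1648178100586) [ 510.4667574  -296.89217954]
shank [[515.7, -203.3], [513.4, -254.0]] S [[517.5, -242.9]]
fan [[440.2, 48.4], [422.3, -68.5], [304.6, -52.3], [324.0, 66.0]]
```

```bash
cat >> h.py <<'E'
from scipy.spatial.transform import Rotation as Ro
def pose():
    o=ctrl.get_obs();return np.array(o['ee_pos']),Ro.from_rotvec(o['orientation']),o
def down(yaw): # tool x down, tool y at world yaw deg
    a=np.radians(yaw);y=np.array([np.cos(a),np.sin(a),0]);x=np.array([0,0,-1.])
    return Ro.from_matrix(np.c_[x,y,np.cross(x,y)])
def go(target,yaw,n=None,start=None,v=50):
    p,R=start or pose()[:2]
    G=[down(yaw),down(yaw+180)]
    rv=min([(R.inv()*g).as_rotvec() for g in G],key=np.linalg.norm)
    d=np.array(target,float)-p
    n=n or int(max(np.ceil(np.linalg.norm(d)/v),np.ceil(np.degrees(np.linalg.norm(rv))/9),1))
    step=rv/n;c=p.copy();Rc=R
    for i in range(n):
        tl=Rc.inv().apply(d/n);print([round(float(x),4) for x in tl/1000]+[round(float(x),1) for x in np.degrees(step)])
        Rc=Rc*Ro.from_rotvec(step)
    print('--end',n);return np.array(target,float),Rc
def st():
    p,R,o=pose();print('t',round(o['t'],2),'p',p.round(1),'x',R.as_matrix()[:,0].round(3),'yaw',np.degrees(np.arctan2(*R.as_matrix()[[1,0],1])).round(2),'F',np.round(o['ft_force'],1),'w',round(o['width'],1),'q',np.round(o['qpos'],2))
E
python3 - <<'E'
from h import *
st()
s=go((510,-290,190),175)
go((510,-290,79),175,start=s)
E
```

```text
t 0.1 p [ 221.1 -584.   222. ] x [-0.     0.001 -1.   ] yaw -69.27 F [-0.2 -0.2 -0.4] w 87.7 q [-1.23  0.42  1.63 -0.    1.09 -0.02]
[0.0036, -0.0192, -0.0416, -7.1, -0.0, 0.0]
[0.0036, -0.0139, -0.0437, -7.1, -0.0, 0.0]
[0.0036, -0.0083, -0.045, -7.1, -0.0, 0.0]
[0.0036, -0.0027, -0.0457, -7.1, -0.0, 0.0]
[0.0036, 0.003, -0.0457, -7.1, -0.0, 0.0]
[0.0036, 0.0087, -0.045, -7.1, -0.0, 0.0]
[0.0036, 0.0142, -0.0435, -7.1, -0.0, 0.0]
[0.0036, 0.0195, -0.0414, -7.1, -0.0, 0.0]
[0.0036, 0.0245, -0.0387, -7.1, -0.0, 0.0]
--end 9
[0.037, -0.0, 0.0, 0.0, -0.0, -0.0]
[0.037, -0.0, 0.0, 0.0, -0.0, -0.0]
[0.037, -0.0, 0.0, 0.0, -0.0, -0.0]
--end 3
```

Request:
{"op": "carry_out", "data": {
  "commands": [
    [0.0036, -0.0192, -0.0416, -7.1, 0, 0],
    [0.0036, -0.0139, -0.0437, -7.1, 0, 0],
    [0.0036, -0.0083, -0.045, -7.1, 0, 0],
    [0.0036, -0.0027, -0.0457, -7.1, 0, 0],
    [0.0036, 0.003, -0.0457, -7.1, 0, 0],
    [0.0036, 0.0087, -0.045, -7.1, 0, 0],
    [0.0036, 0.0142, -0.0435, -7.1, 0, 0],
    [0.0036, 0.0195, -0.0414, -7.1, 0, 0]
  ],
  "grip": 0
}}

```text
t: 1.1
ee_pos: [479.8, -313.9, 190.2]
orientation: [1.35, 1.117, -1.35]
ft_force: [-0.7, -0.8, -0.6]
width: 87.8
```

```bash
python3 - <<'E'
from h import *
st()
s=go((510,-290,130),175)
go((510,-290,79.5),175,start=s,v=30)
# refine handle (arm moved) and bed edges
t=ld('top0')
g=cv2.cvtColor(t['pixels'],cv2.COLOR_BGR2GRAY).astype(float)
up=cv2.resize(g,None,fx=8,fy=8,interpolation=cv2.INTER_CUBIC)
# slot dark centroid per column between mouth and offcut, and between offcut and clips
for u in list(range(203,244,5))+list(range(261,267,2)):
    col=g[170:182,u]; w=np.clip(np.median(col)-5-col,0,None)
    v=(w*np.arange(170,182)).sum()/max(w.sum(),1e-6)
    print(u,round(v,2),ray(t,(u,v),45)[0,:2].round(1),col.astype(int).tolist())
for u in (225,235,245,255,265):
    for a,b in((150,166),(188,202)):
        col=g[a:b,u];dd=np.abs(np.diff(col));i=dd.argmax();print('edge',u,a+i+.5,ray(t,(u,a+i+.5),45)[0,:2].round(1),col.astype(int).tolist())
E
```

```text
t 1.1 p [ 479.8 -313.9  190.2] x [-0.003  0.003 -1.   ] yaw -10.99 F [-0.7 -0.8 -0.6] w 87.8 q [-0.6   0.39  1.77  0.    0.99 -0.41]
[0.0301, 0.0127, -0.0145, -3.0, -0.1, 0.1]
[0.0301, 0.0134, -0.0139, -3.0, -0.1, 0.1]
--end 2
[0.0252, 0.0, -0.0, -0.0, 0.0, 0.0]
[0.0253, 0.0, -0.0, -0.0, 0.0, 0.0]
--end 2
203 174.07 [606.1 259.1] [91, 93, 82, 65, 60, 66, 79, 89, 99, 105, 120, 142]
208 174.06 [606.3 239.9] [79, 87, 83, 69, 61, 66, 78, 88, 97, 104, 119, 141]
213 174.29 [605.6 220.8] [126, 108, 86, 68, 61, 66, 77, 89, 113, 140, 154, 159]
218 173.91 [607.3 201.7] [73, 73, 71, 62, 59, 64, 76, 85, 91, 94, 92, 96]
223 174.73 [604.3 182.5] [89, 97, 93, 77, 62, 63, 71, 82, 91, 99, 103, 114]
228 174.77 [604.3 163.4] [79, 90, 90, 75, 62, 60, 66, 79, 89, 98, 103, 118]
233 175.05 [603.4 144.2] [77, 88, 91, 80, 64, 58, 64, 75, 85, 94, 100, 100]
238 175.29 [602.6 125.1] [101, 100, 97, 85, 68, 59, 64, 76, 86, 95, 99, 101]
243 174.21 [607. 106.] [102, 100, 97, 89, 84, 86, 94, 98, 94, 95, 99, 100]
261 176.67 [598.1  37.1] [100, 100, 99, 92, 77, 66, 65, 64, 65, 74, 89, 98]
263 176.41 [599.2  29.4] [100
[... 426 characters left out ...]
 101]
edge 235 200.5 [505.  134.7] [92, 96, 99, 101, 102, 103, 98, 84, 69, 69, 82, 93, 110, 133]
edge 245 157.5 [672.9  99.4] [162, 162, 163, 162, 161, 161, 155, 137, 116, 107, 103, 101, 100, 101, 101, 100]
edge 245 195.5 [524.6  97.1] [101, 100, 100, 99, 102, 105, 101, 91, 71, 64, 80, 90, 98, 117]
edge 255 157.5 [673.3  60.9] [162, 162, 162, 161, 161, 162, 159, 148, 122, 105, 102, 101, 100, 100, 100, 100]
edge 255 195.5 [524.9  59.2] [100, 99, 100, 99, 102, 103, 103, 94, 75, 65, 74, 87, 93, 108]
edge 265 157.5 [673.6  22.4] [162, 161, 161, 160, 158, 155, 154, 147, 127, 110, 106, 103, 100, 100, 99, 99]
edge 265 200.5 [506.1  21.1] [100, 99, 99, 98, 100, 101, 104, 98, 84, 70, 73, 84, 93, 108]
```

Request:
{"op": "carry_out", "data": {
  "commands": [
    [0.0301, 0.0127, -0.0145, -3, -0.1, 0.1],
    [0.0301, 0.0134, -0.0139, -3, -0.1, 0.1],
    [0.025, 0, 0, 0, 0, 0],
    [0.022, 0, 0, 0, 0, 0],
    [0, 0, 0, 0, 0, 0]
  ]
}}

```text
t: 1.72
ee_pos: [513.0, -285.2, 78.8]
orientation: [1.265, 1.173, -1.265]
ft_force: [0.3, -0.3, 0.6]
width: 87.8
```

```bash
python3 - <<'E'
from h import *
st()
go((510,-290,80),175)
t=snap('top','top1');s=snap('side','side1')
a=cv2.resize(t['pixels'][170:240,320:385],None,fx=6,fy=6,interpolation=cv2.INTER_CUBIC)
b=cv2.resize(s['pixels'][95:165,255:335],None,fx=5,fy=6,interpolation=cv2.INTER_CUBIC)
cv2.imwrite('pics/g1.png',np.hstack([a,b]))
E
```

```text
t 1.73 p [ 513.  -285.2   78.8] x [-0.001  0.    -1.   ] yaw -4.35 F [ 0.3 -0.3  0.6] w 87.8 q [-0.53  0.57  1.8  -0.    0.78 -0.45]
[-0.0012, -0.0026, 0.005, 0.7, -0.0, 0.0]
--end 1
```

View pics/g1.png

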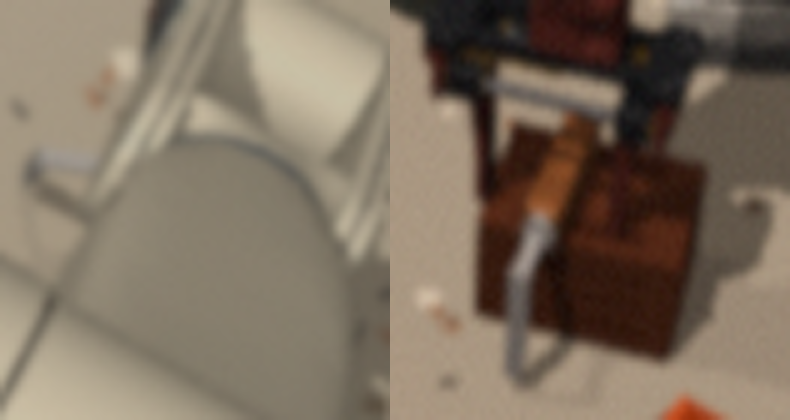

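The fingers straddle the handle over the cage with the blade clear. I'll correct 5 mm and close.

Request:
{"op": "carry_out", "data": {
  "commands": [
    [-0.001, -0.003, 0.005, 0.7, 0, 0],
    [0, 0, 0, 0, 0, 0]
  ]
}}

```text
t: 2.08
ee_pos: [511.6, -292.1, 83.8]
orientation: [1.275, 1.159, -1.273]
ft_force: [-0.5, 0.6, 0.3]
width: 87.6
```

Request:
{"op": "carry_out", "data": {
  "commands": [
    [0, 0, 0, 0, 0, 0],
    [0, 0, 0, 0, 0, 0],
    [0, 0, 0, 0, 0, 0],
    [0, 0, 0, 0, 0, 0],
    [0, 0, 0, 0, 0, 0],
    [0, 0, 0, 0, 0, 0]
  ],
  "grip": 1
}}

```text
t: 2.82
ee_pos: [512.0, -292.6, 85.0]
orientation: [1.275, 1.157, -1.272]
ft_force: [1.2, -0.0, 0.0]
width: 30.9
```

```bash
python3 - <<'E'
from h import *
st()
E
```

```text
t 2.83 p [ 512.  -292.6   85. ] x [ 0.007 -0.004 -1.   ] yaw -5.16 F [ 1.2 -0.   0. ] w 30.9 q [-0.54  0.56  1.8  -0.    0.78 -0.45]
```

Request:
{"op": "carry_out", "data": {
  "commands": [
    [0.005, 0, 0.002, 0, 0, 0],
    [0.0, 0, 0, 0, 0, 0]
  ],
  "grip": 0.55
}}

```text
t: 3.08
ee_pos: [511.8, -294.6, 79.5]
orientation: [1.275, 1.157, -1.272]
ft_force: [0.6, -0.6, -0.0]
width: 39.1
```

```bash
python3 - <<'E'
from h import *
st()
E
```

```text
t 3.08 p [ 511.8 -294.6   79.5] x [ 0.007 -0.004 -1.   ] yaw -5.15 F [ 0.6 -0.6 -0. ] w 39.1 q [-0.54  0.57  1.8  -0.    0.77 -0.45]
```

Request:
{"op": "carry_out", "data": {
  "commands": [
    [0.0, 0, -0.004, 0, 0, 0],
    [0, 0, 0, 0, 0, 0],
    [0, 0, 0, 0, 0, 0],
    [0, 0, 0, 0, 0, 0],
    [0, 0, 0, 0, 0, 0]
  ],
  "grip": 1
}}

```text
t: 3.7
ee_pos: [511.8, -290.2, 79.3]
orientation: [1.275, 1.158, -1.272]
ft_force: [-1.3, -0.3, -0.0]
width: 25.7
```

```bash
python3 - <<'E'
from h import *
st()
p,R,o=pose()
s=go((p[0],p[1],p[2]+90),-5.15)
E
```

```text
t 3.7 p [ 511.8 -290.2   79.3] x [ 0.006 -0.004 -1.   ] yaw -5.15 F [-1.3 -0.3 -0. ] w 25.7 q [-0.54  0.56  1.8  -0.    0.77 -0.45]
[-0.045, 0.0003, 0.0001, 0.0, 0.1, -0.2]
[-0.045, 0.0001, 0.0001, 0.0, 0.1, -0.2]
--end 2
```

Request:
{"op": "carry_out", "data": {
  "commands": [
    [-0.045, 0, 0, 0, 0.1, -0.2],
    [-0.045, 0, 0, 0, 0.1, -0.2],
    [-0.02, 0, 0, 0, 0, 0]
  ]
}}

```text
t: 4.08
ee_pos: [509.9, -289.0, 189.3]
orientation: [1.275, 1.173, -1.278]
ft_force: [-0.5, -0.6, -1.7]
width: 25.9
```

```bash
python3 - <<'E'
from h import *
st()
go((599,40,185),-1.2)
E
```

```text
t 4.08 p [ 509.9 -289.   189.3] x [-0.006  0.004 -1.   ] yaw -5.16 F [-0.5 -0.6 -1.7] w 25.9 q [-0.54  0.41  1.74 -0.    1.   -0.45]
[0.0007, 0.0084, -0.048, -0.6, -0.0, 0.1]
[0.0007, 0.0089, -0.0479, -0.6, -0.0, 0.1]
[0.0007, 0.0094, -0.0478, -0.6, -0.0, 0.1]
[0.0007, 0.0099, -0.0477, -0.6, -0.0, 0.1]
[0.0007, 0.0103, -0.0476, -0.6, -0.0, 0.1]
[0.0006, 0.0108, -0.0475, -0.6, -0.0, 0.1]
[0.0006, 0.0113, -0.0474, -0.6, -0.0, 0.1]
--end 7
```

Request:
{"op": "carry_out", "data": {
  "commands": [
    [0.0007, 0.009, -0.048, -0.6, 0, 0.1],
    [0.0007, 0.009, -0.048, -0.6, 0, 0.1],
    [0.0007, 0.0095, -0.048, -0.6, 0, 0.1],
    [0.0007, 0.01, -0.048, -0.6, 0, 0.1],
    [0.0006, 0.01, -0.0475, -0.6, 0, 0.1],
    [0.0006, 0.011, -0.0475, -0.6, 0, 0.1],
    [0.0006, 0.009, -0.035, -0.4, 0, 0.1],
    [0, 0, 0, 0, 0, 0]
  ]
}}

```text
t: 5.08
ee_pos: [600.4, 36.7, 187.2]
orientation: [1.231, 1.191, -1.216]
ft_force: [-0.5, -0.0, -1.6]
width: 25.8
```

```bash
python3 - <<'E'
from h import *
st();p=pose()[0]
t=snap('top','top2');s=snap('side','side2')
print(proj(t,[p[0],p[1]+85,p[2]-64]),proj(s,[p[0],p[1]+85,p[2]-64]))
a=cv2.resize(t['pixels'][150:220,180:280],None,fx=4,fy=4,interpolation=cv2.INTER_CUBIC)
b=cv2.resize(s['pixels'][140:295,170:290],None,fx=3,fy=3,interpolation=cv2.INTER_CUBIC)
c=np.zeros((465,760,3),np.uint8);c[:280,:400]=a;c[:465,400:]=b
cv2.imwrite('pics/g2.png',c)
E
```

```text
t 5.08 p [600.4  36.7 187.2] x [ 0.012  0.001 -1.   ] yaw -1.2 F [-0.5 -0.  -1.6] w 25.8 q [0.04 0.43 1.72 0.   0.99 0.06]
[[237.937245   171.49521689]] [[227.88709159 201.49915112]]
```

View pics/g2.png

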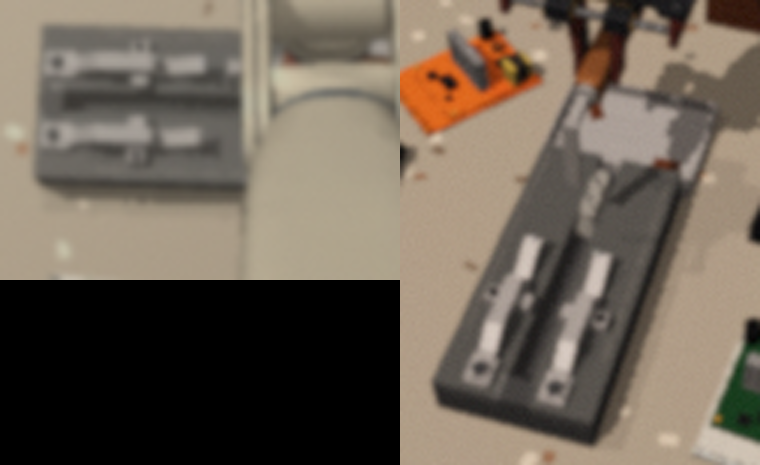

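```bash
python3 - <<'E'
from h import *
s=ld('side2');g=cv2.cvtColor(s['pixels'],cv2.COLOR_BGR2GRAY).astype(int)
C=lambda y:598.4+.0207*(y-22)
for nm,P in [('off',(C(104),104,57)),('slot150',(C(150),150,45)),('slot250',(C(250),250,45)),('TL',(C(309)+75,309,45)),('TR',(C(309)-75,309,45)),('BR',(C(11)-75,11,45))]:
    q=proj(s,P)[0];print(nm,q.round(1),'crop',((q-[170,140]+.5)*3-.5+[400,0]).round(0))
# row profiles of the bed's edges: world y=120 and 150 across x
for y in (125,150,200):
    xs=np.arange(515,690,2.0);uv=proj(s,np.c_[xs,0*xs+y,0*xs+45])
    v=cv2.remap(g.astype(np.float32),uv[:,0].astype(np.float32)[None],uv[:,1].astype(np.float32)[None],cv2.INTER_LINEAR)[0]
    print(y,C(y).round(1),list(zip(xs.astype(int).tolist(),v.astype(int).tolist())))
st()
p=pose()[0]
E
```

```text
off [230.8 211.6] crop [583. 216.]
slot150 [225.9 226. ] crop [569. 259.]
slot250 [214.2 254.3] crop [533. 344.]
TL [179.9 266.2] crop [431. 380.]
TR [233.7 279.2] crop [592. 419.]
BR [263.4 196.5] crop [681. 171.]Traceback (most recent call last):
  File "<stdin>", line 10, in <module>
AttributeError: 'float' object has no attribute 'round'
```

```bash
python3 - <<'E'
from h import *
s=ld('side2');g=cv2.cvtColor(s['pixels'],cv2.COLOR_BGR2GRAY).astype(int)
C=lambda y:598.4+.0207*(y-22)
for y in (130,150,190,280):
    xs=np.arange(511,690,3.0);uv=proj(s,np.c_[xs,0*xs+y,0*xs+45])
    v=cv2.remap(g.astype(np.float32),uv[:,0].astype(np.float32)[None],uv[:,1].astype(np.float32)[None],cv2.INTER_LINEAR)[0]
    print(y,round(C(y),1),[f'{int(a)}:{int(b)}' for a,b in zip(xs,v)])
p=pose()[0]
# blade profile: horizontal rows across blade
for r in (190,194,197,200,202,204): print(r,g[r,218:238].tolist())
print(proj(s,[[p[0]+i,p[1]+85,p[2]-64+h] for h in (0,20) for i in(-7,7)]).round(1).tolist())
E
```

```text
130 600.6 ['511:77', '514:69', '517:51', '520:36', '523:43', '526:64', '529:80', '532:89', '535:92', '538:87', '541:84', '544:85', '547:83', '550:84', '553:84', '556:83', '559:84', '562:88', '565:94', '568:96', '571:96', '574:96', '577:99', '580:97', '583:90', '586:83', '589:71', '592:63', '595:54', '598:40', '601:34', '604:31', '607:36', '610:53', '613:70', '616:81', '619:82', '622:82', '625:81', '628:81', '631:85', '634:93', '637:98', '640:104', '643:112', '646:116', '649:111', '652:98', '655:88', '658:85', '661:85', '664:87', '667:90', '670:91', '673:105', '676:129', '679:151', '682:158', '685:160', '688:159']
150 601.0 ['511:79', '514:69', '517:54', '520:35', '523:40', '526:61', '529:77', '532:85', '535:88', '538:86', '541:83', '544:79', '547:76', '550:74', '553:60', '556:51', '559:78', '562:132', '565:176', '568:193', '571:194', '574:190', '577:169', '580:131', '583:97', '586:80', '589:77', '592:63', '595:54', '598:41', '601:33', '604:31', '607:34', '610:48', '613:67', '616:73', '619:69', '622:58', '625:46', '628:48', '631:87', '634:144', '637:183', '640:194', '643:195', '646:18
[... 1319 characters left out ...]
', '664:83', '667:83', '670:83', '673:88', '676:102', '679:131', '682:152', '685:158', '688:160']
190 [90, 87, 85, 83, 85, 88, 92, 96, 99, 95, 93, 98, 109, 125, 132, 138, 142, 147, 151, 156]
194 [92, 89, 84, 85, 83, 86, 91, 95, 97, 96, 95, 89, 82, 84, 84, 84, 83, 74, 68, 84]
197 [85, 82, 86, 84, 85, 84, 89, 94, 96, 99, 93, 88, 78, 82, 83, 85, 92, 109, 127, 130]
200 [84, 83, 84, 84, 84, 84, 86, 88, 92, 97, 93, 87, 81, 84, 98, 116, 129, 124, 126, 140]
202 [84, 85, 83, 85, 87, 85, 83, 85, 86, 86, 89, 87, 82, 93, 106, 133, 145, 144, 134, 117]
204 [86, 84, 86, 85, 83, 84, 85, 86, 84, 85, 83, 84, 88, 101, 116, 134, 146, 146, 129, 98]
[[230.7, 201.5], [226.0, 200.5], [230.5, 196.8], [225.6, 195.8]]
```

```bash
python3 - <<'E'
from h import *
go((597.5,40,126),-1.2,n=3)
E
```

```text
[0.0204, -0.001, -0.0018, -0.0, -0.0, -0.2]
[0.0204, -0.0009, -0.0018, -0.0, -0.0, -0.2]
[0.0204, -0.0008, -0.0018, -0.0, -0.0, -0.2]
--end 3
```

Request:
{"op": "carry_out", "data": {
  "commands": [
    [0.02, -0.001, -0.001, 0, 0, -0.2],
    [0.02, -0.001, -0.001, 0, 0, -0.2],
    [0.017, -0.001, -0.001, 0, 0, -0.2],
    [0, 0, 0, 0, 0, 0]
  ]
}}

```text
t: 5.68
ee_pos: [595.0, 34.4, 124.5]
orientation: [1.227, 1.199, -1.232]
ft_force: [-0.3, 0.0, -1.1]
width: 25.7
```

```bash
python3 - <<'E'
from h import *
st();p,R,o=pose()
tip=p+R.apply([.0643*1000,0,-85]) ;print('tip',tip.round(1),'C',598.4+.0207*(tip[1]-22))
s=snap('side','side3');g=s['pixels']
q=proj(s,tip)[0];print(q)
x0,y0=int(q[0])-32,int(q[1])-38
a=cv2.resize(g[y0:y0+70,x0:x0+75],None,fx=8,fy=8,interpolation=cv2.INTER_CUBIC)
C=lambda y:598.4+.0207*(y-22)
cv2.imwrite('pics/g3.png',a)
for dz in(0,15):print([((proj(s,tip+R.apply([-dz,i,0]))[0]-[x0,y0]+.5)*8).round(0) for i in(-7,7)])
E
```

```text
t 5.67 p [595.   34.4 124.5] x [-0.004  0.    -1.   ] yaw -1.57 F [-0.3  0.  -1.1] w 25.7 q [0.04 0.51 1.76 0.   0.88 0.07]
tip [597.1 119.4  60.1] C 600.4162199192971
[230.16069507 215.09418758]
[array([279., 313.]), array([243., 304.])]
[array([278., 287.]), array([241., 279.])]
```

View pics/g3.png

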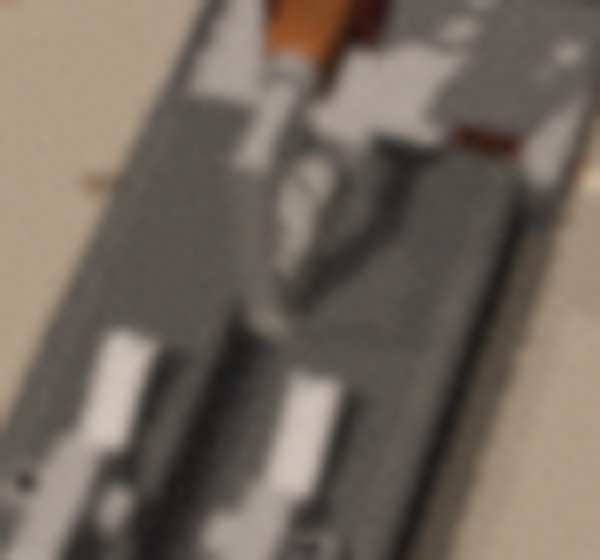

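Request:
{"op": "carry_out", "data": {
  "commands": [
    [0.004, 0.003, 0, -0.3, 0, 0.2],
    [0.005, 0, -0.002, 0, 0, 0],
    [0, 0, 0, 0, 0, 0]
  ]
}}

```text
t: 6.1
ee_pos: [600.1, 36.5, 116.9]
orientation: [1.227, 1.196, -1.223]
ft_force: [0.2, -0.4, -2.2]
width: 25.9
```

```bash
cat >> h.py <<'E'
def tip():
    st();p,R,o=pose();q=p+R.apply([64.3,0,-85]);print('tip',q.round(1),'C',round(598.4+.0207*(q[1]-22),1))
E
python3 -c "from h import *;tip()"
```

```text
t 6.1 p [600.1  36.5 116.9] x [ 0.004  0.    -1.   ] yaw -1.25 F [ 0.2 -0.4 -2.2] w 25.9 q [ 0.04  0.52  1.75 -0.    0.86  0.06]
tip [602.2 121.4  52.6] C 600.5
```

Request:
{"op": "carry_out", "data": {
  "commands": [
    [0.004, -0.001, 0, 0, 0, 0],
    [0.006, 0, 0, 0, 0, 0],
    [0.004, 0, 0, 0, 0, 0],
    [0, 0, 0, 0, 0, 0]
  ]
}}

```text
t: 6.6
ee_pos: [599.2, 36.6, 102.4]
orientation: [1.227, 1.196, -1.222]
ft_force: [-0.3, 0.3, -2.8]
width: 25.6
```

```bash
python3 -c "from h import *;tip()"
```

```text
t 6.6 p [599.2  36.6 102.4] x [ 0.005  0.    -1.   ] yaw -1.24 F [-0.3  0.3 -2.8] w 25.6 q [ 0.04  0.54  1.76 -0.    0.83  0.06]
tip [601.4 121.6  38.1] C 600.5
```

Request:
{"op": "carry_out", "data": {
  "commands": [
    [0.003, 0, 0.006, 0, 0, 0],
    [0, 0, 0.008, 0, 0, 0],
    [0, 0, 0.01, 0, 0, 0],
    [0, 0, 0.01, 0, 0, 0],
    [0, 0, 0.01, 0, 0, 0],
    [0, 0, 0.01, 0, 0, 0]
  ]
}}

```text
t: 7.35
ee_pos: [598.2, -20.8, 99.4]
orientation: [1.228, 1.196, -1.221]
ft_force: [-0.7, 0.5, -2.1]
width: 25.7
```

```bash
python3 - <<'E'
from h import *
tip()
s=snap('side','side4')
cv2.imwrite('pics/g4.png',cv2.resize(s['pixels'][130:230,200:300],None,fx=5,fy=5,interpolation=cv2.INTER_CUBIC))
E
```

```text
t 7.35 p [598.2 -20.8  99.4] x [ 0.005  0.    -1.   ] yaw -1.24 F [-0.7  0.5 -2.1] w 25.7 q [-0.06  0.55  1.77  0.    0.82 -0.03]
tip [600.3  64.2  35.1] C 599.3
```

View pics/g4.png

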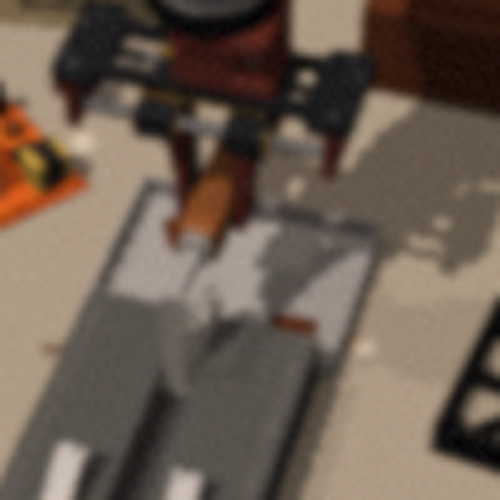

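The blade is in the slot and the offcut is moving ahead of it toward the pan. I'll keep pushing.

Request:
{"op": "carry_out", "data": {
  "commands": [
    [0, -0.001, 0.01, 0, 0, 0],
    [0, 0, 0.01, 0, 0, 0],
    [0, 0, 0.01, 0, 0, 0],
    [0, 0, 0.01, 0, 0, 0],
    [0, 0, 0.01, 0, 0, 0],
    [0, 0, 0.01, 0, 0, 0],
    [0, 0, 0.008, 0, 0, 0],
    [0, 0, 0, 0, 0, 0]
  ]
}}

```text
t: 8.4
ee_pos: [592.5, -84.7, 96.1]
orientation: [1.241, 1.209, -1.224]
ft_force: [0.5, 4.1, -0.7]
width: 25.6
```

```bash
python3 - <<'E'
from h import *
tip()
s=snap('side','side5')
cv2.imwrite('pics/g5.png',cv2.resize(s['pixels'][130:230,200:300],None,fx=5,fy=5,interpolation=cv2.INTER_CUBIC))
E
```

```text
t 8.4 p [592.5 -84.7  96.1] x [-0.002  0.017 -1.   ] yaw -1.61 F [ 0.5  4.1 -0.7] w 25.6 q [-0.17  0.55  1.76  0.02  0.83 -0.16]
tip [594.8   1.3  33.2] C 598.0
```

View pics/g5.png

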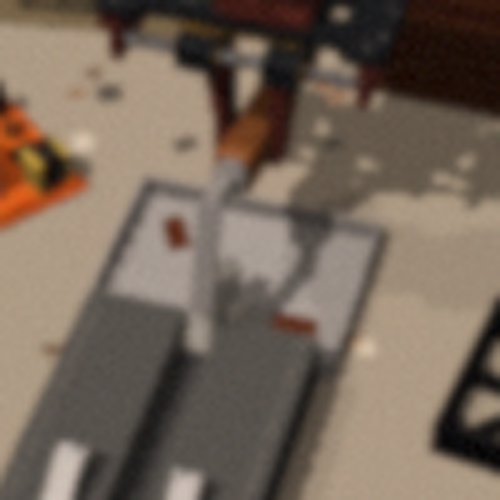

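Request:
{"op": "carry_out", "data": {
  "commands": [
    [0, 0.002, 0.01, 0, 0, 0],
    [0, 0, 0.01, 0, 0, 0],
    [0, 0, 0.006, 0, 0, 0],
    [0, 0, 0, 0, 0, 0]
  ]
}}

```text
t: 8.95
ee_pos: [591.9, -109.5, 94.1]
orientation: [1.243, 1.216, -1.225]
ft_force: [0.4, 0.7, -2.1]
width: 25.8
```

```bash
python3 - <<'E'
from h import *
tip()
E
```

```text
t 8.95 p [ 591.9 -109.5   94.1] x [-0.006  0.021 -1.   ] yaw -1.64 F [ 0.4  0.7 -2.1] w 25.8 q [-0.21  0.56  1.75  0.03  0.84 -0.2 ]
tip [593.9 -23.2  31.6] C 597.5
```

Request:
{"op": "carry_out", "data": {
  "commands": [
    [-0.03, 0, 0, 0, -0.3, 0],
    [-0.04, 0, 0, 0, -0.3, 0],
    [-0.03, 0, 0, 0, -0.3, 0.1],
    [0, 0, 0, 0, 0, 0]
  ]
}}

```text
t: 9.45
ee_pos: [592.1, -112.4, 196.4]
orientation: [1.231, 1.202, -1.234]
ft_force: [0.2, -0.5, -2.7]
width: 25.7
```

```bash
python3 - <<'E'
from h import *
st()
go((512,-290,180),-5.15,n=6)
s=snap('side','side6')
cv2.imwrite('pics/g6.png',cv2.resize(s['pixels'][130:230,200:300],None,fx=5,fy=5,interpolation=cv2.INTER_CUBIC))
E
```

```text
t 9.45 p [ 592.1 -112.4  196.4] x [-0.006  0.004 -1.   ] yaw -1.72 F [ 0.2 -0.5 -2.7] w 25.7 q [-0.21  0.42  1.7   0.    1.03 -0.18]
[0.0027, -0.0124, 0.03, 0.6, -0.0, 0.1]
[0.0027, -0.0121, 0.0301, 0.6, -0.0, 0.1]
[0.0027, -0.0118, 0.0302, 0.6, -0.0, 0.1]
[0.0027, -0.0115, 0.0303, 0.6, -0.0, 0.1]
[0.0027, -0.0112, 0.0305, 0.6, -0.0, 0.1]
[0.0027, -0.0109, 0.0306, 0.6, -0.0, 0.1]
--end 6
```

View pics/g6.png

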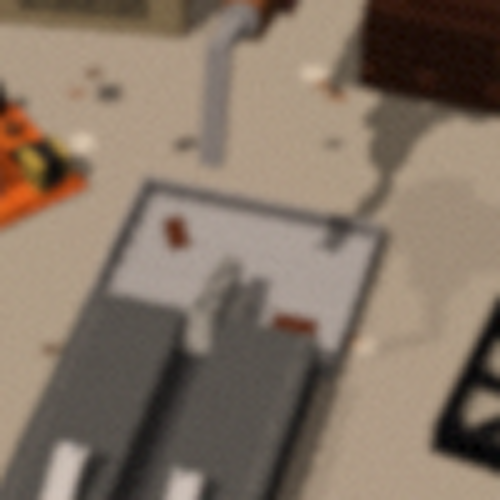

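```bash
python3 - <<'E'
from h import *
s=ld('side6')
for c in((197,350),(213,350),(188,335),(222,262),(238,265)):
    q=np.array(c)/5-.4+[200,130];print(c,[ray(s,q,z)[0,:2].round(0).tolist() for z in(3,21,39,57)])
print([((proj(s,P)[0]-[200,130])*5).round(0).tolist() for P in((609,10.8,45),(587,10.8,45),(598,11,21),(598,11,3))])
t=snap('top','top6')
g=cv2.cvtColor(t['pixels'],cv2.COLOR_BGR2GRAY)
for r in range(172,182):print(r,g[r,250:290].tolist())
print(ray(t,[(262,176),(268,176),(270,176),(280,176)],39)[:,:2].round(0).tolist())
E
```

```text
(197, 350) [[604.0, 9.0], [599.0, 23.0], [594.0, 38.0], [590.0, 53.0]]
(213, 350) [[594.0, 6.0], [589.0, 21.0], [585.0, 35.0], [580.0, 50.0]]
(188, 335) [[613.0, -2.0], [608.0, 13.0], [603.0, 28.0], [598.0, 43.0]]
(222, 262) [[610.0, -71.0], [605.0, -54.0], [600.0, -38.0], [595.0, -22.0]]
(238, 265) [[598.0, -71.0], [594.0, -55.0], [589.0, -38.0], [585.0, -22.0]]
[[185.0, 305.0], [218.0, 312.0], [202.0, 334.0], [203.0, 353.0]]
172 [99, 100, 100, 99, 99, 100, 99, 99, 99, 100, 100, 99, 99, 99, 99, 99, 99, 97, 97, 100, 104, 105, 104, 101, 109, 129, 144, 152, 156, 158, 159, 159, 158, 157, 157, 157, 154, 159, 176, 186]
173 [90, 91, 90, 91, 92, 92, 91, 91, 92, 92, 92, 92, 93, 93, 95, 95, 96, 97, 99, 102, 106, 106, 103, 103, 118, 141, 155, 157, 158, 158, 159, 159, 158, 158, 158, 157, 154, 158, 178, 184]
174 [71, 72, 72, 72, 74, 75, 76, 75, 76, 75, 74, 76, 78, 85, 91, 96, 100, 103, 108, 115, 121, 121, 119, 119, 128, 147, 157, 159, 159, 160, 160, 158, 159, 158, 158, 158, 155, 159, 178, 180]
175 [59, 59, 60, 60, 61, 63, 62, 62, 62, 61, 61, 62, 67, 83, 100, 111, 118, 119, 125, 135, 139, 138, 13
[... 587 characters left out ...]
134, 132, 134, 135, 131, 127, 135, 149, 157, 157, 154, 155, 169, 171, 156]
179 [89, 89, 90, 89, 89, 89, 90, 88, 88, 86, 87, 88, 92, 101, 104, 103, 100, 100, 105, 106, 108, 108, 110, 117, 125, 123, 121, 123, 124, 121, 118, 126, 144, 154, 156, 154, 155, 164, 163, 146]
180 [96, 96, 97, 96, 96, 97, 96, 96, 95, 95, 95, 95, 96, 99, 99, 95, 92, 94, 96, 99, 101, 101, 103, 105, 108, 106, 105, 106, 106, 109, 111, 119, 137, 147, 151, 153, 158, 164, 157, 136]
181 [99, 100, 99, 100, 99, 99, 98, 99, 98, 99, 99, 99, 99, 99, 99, 96, 95, 95, 101, 102, 103, 103, 104, 104, 105, 102, 101, 101, 99, 103, 106, 111, 120, 129, 139, 147, 158, 161, 148, 127]
[[602.0, 33.0], [602.0, 10.0], [602.0, 3.0], [603.0, -36.0]]
```

```bash
python3 - <<'E'
from h import *
tip();p,R,o=pose()
s=ld('side6');t=ld('top6')
for nm,c in(('tip',(213,163)),('shankend(top of blade)',(212,40)),('handle end',(262,8))):
    q=np.array(c)/5-.4+[200,130]
    print(nm,q,[ray(s,q,z)[0].round(0).tolist() for z in(110,120,130,140,150,160,170,180,190,200,210)])
def big(d,c,w,h,f):
    return cv2.resize(d['pixels'][c[1]:c[1]+h,c[0]:c[0]+w],None,fx=f,fy=f,interpolation=cv2.INTER_CUBIC)
cv2.imwrite('pics/g7.png',np.hstack([big(s,(200,90),100,110,4),big(t,(240,140),100,110,4)]))
E
```

```text
t 9.55 p [ 590.3 -112.   193.6] x [-0.011  0.005 -1.   ] yaw -1.72 F [ 0.5 -0.6 -2.6] w 25.5 q [-0.21  0.43  1.7   0.    1.03 -0.18]
tip [592.1 -26.7 129.7] C 597.4
tip [242.2 162.2] [[609.0, -54.0, 110.0], [606.0, -44.0, 120.0], [603.0, -34.0, 130.0], [600.0, -24.0, 140.0], [597.0, -14.0, 150.0], [594.0, -4.0, 160.0], [591.0, 6.0, 170.0], [588.0, 16.0, 180.0], [585.0, 26.0, 190.0], [582.0, 36.0, 200.0], [579.0, 46.0, 210.0]]
shankend(top of blade) [242.  137.6] [[643.0, -168.0, 110.0], [639.0, -157.0, 120.0], [636.0, -145.0, 130.0], [632.0, -134.0, 140.0], [629.0, -122.0, 150.0], [625.0, -111.0, 160.0], [622.0, -100.0, 170.0], [619.0, -88.0, 180.0], [615.0, -77.0, 190.0], [612.0, -66.0, 200.0], [608.0, -54.0, 210.0]]
handle end [252.  131.2] [[619.0, -209.0, 110.0], [616.0, -197.0, 120.0], [613.0, -185.0, 130.0], [610.0, -173.0, 140.0], [606.0, -161.0, 150.0], [603.0, -150.0, 160.0], [600.0, -138.0, 170.0], [597.0, -126.0, 180.0], [594.0, -114.0, 190.0], [591.0, -102.0, 200.0], [588.0, -90.0, 210.0]]
```

View pics/g7.png

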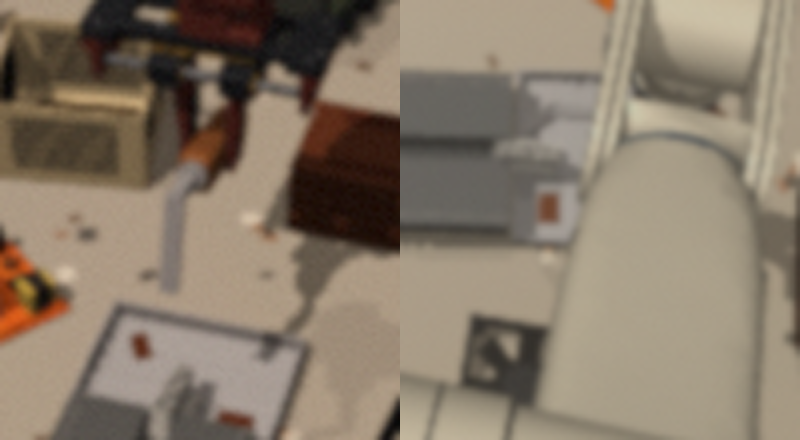

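The side view shows the scraper has pitched about 20° nose-up in the jaws. The offcut's tail is still about 20 mm inside the slot. I'll level the scraper on the cage top, where it has to end up anyway, re-grip it and finish the push.

Request:
{"op": "carry_out", "data": {
  "commands": [
    [0, -0.012, 0.03, 0.6, 0, 0.1],
    [0.003, -0.012, 0.03, 0.6, 0, 0.1],
    [0.003, -0.012, 0.03, 0.6, 0, 0.1],
    [0.003, -0.0115, 0.03, 0.6, 0, 0.1],
    [0.003, -0.011, 0.03, 0.6, 0, 0.1],
    [0.002, -0.008, 0.022, 0.4, 0, 0.1],
    [0, 0, 0, 0, 0, 0]
  ]
}}

```text
t: 10.42
ee_pos: [505.0, -281.7, 164.7]
orientation: [1.275, 1.189, -1.284]
ft_force: [0.4, 0.1, -1.9]
width: 25.8
```

```bash
python3 - <<'E'
from h import *
st()
go((512,-290,105),-5.15,n=3)
E
```

```text
t 10.43 p [ 505.  -281.7  164.7] x [-0.019  0.013 -1.   ] yaw -5.15 F [ 0.4  0.1 -1.9] w 25.8 q [-0.53  0.44  1.76  0.    0.96 -0.44]
[0.0198, 0.003, 0.0028, -0.0, -0.2, 0.4]
[0.0198, 0.0028, 0.0027, -0.0, -0.2, 0.4]
[0.0199, 0.0027, 0.0026, -0.0, -0.2, 0.4]
--end 3
```

Request:
{"op": "carry_out", "data": {
  "commands": [
    [0.02, 0.003, 0.003, 0, -0.2, 0.4],
    [0.02, 0.003, 0.003, 0, -0.2, 0.4],
    [0.015, 0.002, 0.002, 0, -0.2, 0.3],
    [0.006, 0, 0, 0, 0, 0],
    [0.006, 0, 0, 0, 0, 0],
    [0.006, 0, 0, 0, 0, 0],
    [0, 0, 0, 0, 0, 0]
  ]
}}

```text
t: 11.3
ee_pos: [512.1, -284.2, 87.5]
orientation: [1.277, 1.173, -1.274]
ft_force: [0.4, -0.3, -2.6]
width: 25.6
```

```bash
python3 - <<'E'
from h import *
st()
E
```

```text
t 11.3 p [ 512.1 -284.2   87.5] x [-0.003  0.007 -1.   ] yaw -5.09 F [ 0.4 -0.3 -2.6] w 25.6 q [-0.53  0.55  1.79  0.01  0.8  -0.44]
```

Request:
{"op": "carry_out", "data": {
  "commands": [
    [0.004, 0, 0.004, 0, 0, 0],
    [0.004, 0, 0, 0, 0, 0],
    [0, 0, 0, 0, 0, 0]
  ]
}}

```text
t: 11.68
ee_pos: [512.9, -287.9, 81.1]
orientation: [1.279, 1.172, -1.272]
ft_force: [-0.7, -0.1, -3.1]
width: 25.9
```

```bash
python3 - <<'E'
from h import *
st()
s=snap('side','side8')
g=cv2.cvtColor(s['pixels'],cv2.COLOR_BGR2GRAY).astype(int)
p,R,o=pose()
for th in (0,10,20,30):
    a=np.radians(th);f=85*np.cos(a)+83*np.sin(a);h=-83*np.cos(a)+85*np.sin(a)
    print(th,proj(s,p+R.apply([-19-h,0,-f]))[0].round(1))
s0=ld('side0')
d=np.abs(s['pixels'].astype(int)-s0['pixels']).sum(2)
print('orig tip approx px',(np.array((320,157))+.5)/3-.5+[175,105])
for r in range(140,165,2):print(r,g[r,270:296].tolist())
E
```

```text
t 11.68 p [ 512.9 -287.9   81.1] x [-0.001  0.007 -1.   ] yaw -5.08 F [-0.7 -0.1 -3.1] w 25.9 q [-0.53  0.56  1.79  0.01  0.79 -0.45]
0 [278.5 157.6]
10 [277.7 156.6]
20 [277.  154.5]
30 [276.7 151.5]
orig tip approx px [281.33333333 157.        ]
140 [149, 125, 81, 42, 31, 36, 42, 62, 95, 131, 143, 123, 87, 44, 25, 19, 19, 18, 19, 17, 22, 27, 28, 27, 32, 29]
142 [149, 122, 78, 41, 34, 37, 52, 87, 114, 129, 121, 96, 55, 33, 28, 25, 19, 19, 17, 17, 23, 25, 32, 31, 30, 30]
144 [149, 123, 72, 36, 34, 38, 56, 76, 93, 96, 87, 68, 44, 35, 31, 31, 31, 20, 18, 13, 18, 26, 31, 29, 25, 31]
146 [147, 125, 80, 48, 42, 46, 60, 79, 92, 94, 82, 58, 38, 29, 31, 28, 30, 25, 17, 21, 25, 28, 31, 32, 32, 31]
148 [151, 147, 138, 126, 116, 103, 97, 93, 94, 92, 82, 61, 51, 41, 38, 35, 32, 30, 23, 20, 20, 28, 29, 30, 28, 29]
150 [153, 154, 154, 154, 156, 149, 135, 111, 96, 98, 107, 116, 118, 116, 108, 100, 93, 82, 66, 48, 32, 34, 37, 39, 36, 32]
152 [155, 154, 155, 153, 153, 150, 129, 109, 94, 97, 110, 133, 150, 154, 152, 151, 150, 137, 113, 90, 83, 91, 103, 103, 95, 90]
154 [153, 152, 155, 155, 154, 147, 127, 103, 93, 100, 117, 144, 154, 153, 145, 136, 124, 106, 92, 95, 107, 125, 139, 144, 140, 140]
156 [152, 154, 155, 152, 153, 142, 126, 105, 95, 98, 119, 138, 138, 123, 106, 93, 90, 94, 108, 127, 144, 150, 150, 147, 145, 141]
158 [152, 153, 153, 155, 153, 141, 125, 104, 98, 96, 95, 100, 99, 94, 94, 104, 119, 133, 145, 152, 154, 154, 151, 147, 143, 141]
160 [155, 154, 155, 154, 154, 153, 147, 136, 124, 104, 98, 96, 107, 117, 131, 143, 153, 152, 155, 155, 154, 151, 149, 141, 140, 141]
162 [155, 153, 151, 156, 153, 153, 154, 153, 149, 143, 139, 141, 142, 147, 147, 152, 151, 151, 152, 149, 149, 148, 145, 141, 141, 142]
164 [153, 154, 155, 156, 154, 153, 157, 153, 152, 154, 152, 151, 150, 147, 146, 148, 146, 144, 144, 146, 147, 148, 147, 145, 145, 145]
```

Request:
{"op": "carry_out", "data": {
  "commands": [
    [0, 0, 0, 0, 0, 0],
    [0.002, 0, 0, 0, 0, 0],
    [0, 0, 0, 0, 0, 0]
  ],
  "grip": 0.55
}}

```text
t: 12.1
ee_pos: [513.5, -289.0, 79.3]
orientation: [1.279, 1.17, -1.272]
ft_force: [0.5, 0.1, 0.5]
width: 39.8
```

Request:
{"op": "carry_out", "data": {
  "commands": [
    [0.001, 0, 0, 0, 0, 0],
    [0, 0, 0, 0, 0, 0],
    [0, 0, 0, 0, 0, 0],
    [0, 0, 0, 0, 0, 0]
  ],
  "grip": 1
}}

```text
t: 12.6
ee_pos: [513.4, -289.1, 78.2]
orientation: [1.278, 1.17, -1.272]
ft_force: [0.0, -1.3, 0.2]
width: 25.7
```

```bash
python3 - <<'E'
from h import *
st()
s=snap('side','side9')
g=cv2.cvtColor(s['pixels'],cv2.COLOR_BGR2GRAY).astype(int)
p,R,o=pose()
for c in (83,86,90):print(c,proj(s,p+R.apply([p[2]-15,0,-c]))[0].round(1))
for r in range(140,163,3):print(r,g[r,272:290].tolist())
E
```

```text
t 12.6 p [ 513.4 -289.1   78.2] x [ 0.     0.005 -1.   ] yaw -5.1 F [ 0.  -1.3  0.2] w 25.7 q [-0.54  0.57  1.79  0.01  0.78 -0.45]
83 [278.6 157.4]
86 [278.3 158. ]
90 [278.  158.7]
140 [78, 44, 32, 33, 35, 59, 95, 131, 146, 129, 88, 45, 28, 19, 18, 18, 19, 17]
143 [77, 40, 34, 39, 63, 89, 113, 122, 109, 77, 47, 32, 29, 25, 20, 16, 17, 18]
146 [77, 48, 42, 41, 58, 80, 94, 92, 80, 54, 38, 28, 30, 27, 31, 23, 17, 23]
149 [151, 150, 147, 139, 123, 106, 97, 94, 92, 82, 80, 74, 65, 56, 51, 46, 36, 27]
152 [154, 153, 154, 146, 128, 103, 91, 96, 114, 140, 151, 155, 155, 153, 147, 128, 102, 89]
155 [155, 155, 151, 143, 125, 104, 95, 98, 121, 145, 151, 145, 124, 110, 101, 95, 94, 110]
158 [153, 155, 154, 138, 119, 102, 96, 95, 97, 101, 100, 92, 96, 106, 129, 144, 152, 154]
161 [153, 155, 153, 152, 150, 138, 127, 118, 116, 120, 129, 141, 147, 152, 154, 153, 153, 154]
```

Request:
{"op": "carry_out", "data": {
  "commands": [
    [-0.04, 0, 0, 0, 0, 0],
    [-0.04, 0, 0, 0, 0.1, 0],
    [-0.02, 0, 0, 0, 0.1, 0],
    [0, 0, 0, 0, 0, 0]
  ]
}}

```text
t: 13.15
ee_pos: [512.3, -288.9, 179.2]
orientation: [1.281, 1.176, -1.272]
ft_force: [0.1, -0.3, -1.3]
width: 25.5
```

```bash
python3 - <<'E'
from h import *
st()
go((597.5,-30,180),-1.2,n=6)
E
```

```text
t 13.15 p [ 512.3 -288.9  179.2] x [-0.003  0.011 -1.   ] yaw -5.1 F [ 0.1 -0.3 -1.3] w 25.5 q [-0.54  0.43  1.74  0.01  0.98 -0.45]
[0.0003, 0.0103, -0.0442, -0.6, -0.1, 0.0]
[0.0002, 0.0108, -0.0441, -0.6, -0.1, 0.0]
[0.0001, 0.0113, -0.044, -0.6, -0.1, 0.0]
[0.0001, 0.0118, -0.0439, -0.6, -0.1, 0.0]
[0.0, 0.0123, -0.0437, -0.6, -0.1, 0.0]
[-0.0001, 0.0128, -0.0436, -0.6, -0.1, 0.0]
--end 6
```

Request:
{"op": "carry_out", "data": {
  "commands": [
    [0, 0.0105, -0.044, -0.6, -0.1, 0],
    [0, 0.011, -0.044, -0.6, -0.1, 0],
    [0, 0.011, -0.044, -0.6, -0.1, 0],
    [0, 0.012, -0.044, -0.6, -0.1, 0],
    [0, 0.012, -0.044, -0.6, -0.1, 0],
    [0, 0.01, -0.035, -0.6, -0.1, 0],
    [0, 0, 0, 0, 0, 0]
  ]
}}

```text
t: 14.02
ee_pos: [592.4, -30.9, 170.4]
orientation: [1.223, 1.209, -1.239]
ft_force: [-1.0, -0.9, -3.3]
width: 25.9
```

```bash
sed -i 's/64.3,0,-85/63.2,0,-87/' h.py; python3 - <<'E'
from h import *
tip()
go((597.3,-30,122),-1.2,n=3)
E
```

```text
t 14.03 p [592.4 -30.9 170.4] x [-0.015  0.002 -1.   ] yaw -1.51 F [-1.  -0.9 -3.3] w 25.9 q [-0.07  0.45  1.73  0.    0.98 -0.05]
tip [593.8  56.2 107.3] C 599.1
[0.0161, 0.0019, -0.0003, -0.1, -0.0, 0.3]
[0.0161, 0.0018, -0.0003, -0.1, -0.0, 0.3]
[0.0161, 0.0017, -0.0003, -0.1, -0.0, 0.3]
--end 3
```

Request:
{"op": "carry_out", "data": {
  "commands": [
    [0.016, 0.002, 0, -0.1, 0, 0.3],
    [0.016, 0.002, 0, -0.1, 0, 0.3],
    [0.011, 0.001, 0, -0.1, 0, 0.2],
    [0, 0, 0, 0, 0, 0]
  ]
}}

```text
t: 14.52
ee_pos: [593.8, -33.8, 120.7]
orientation: [1.224, 1.204, -1.231]
ft_force: [-0.6, 0.5, -1.9]
width: 25.6
```

```bash
python3 - <<'E'
from h import *
tip();p,R,o=pose()
s=snap('side','side10');g=cv2.cvtColor(s['pixels'],cv2.COLOR_BGR2GRAY).astype(int)
q=p+R.apply([63.2,0,-87]);a=proj(s,[q+R.apply([0,i,0]) for i in(-7,7)]);print('pred',a.round(1).tolist())
r0=int(a[:,1].mean());c=int(a[:,0].mean())
for r in range(r0-10,r0+9,2):print(r,c-12,g[r,c-12:c+14].tolist())
E
```

```text
t 14.53 p [593.8 -33.8 120.7] x [-0.007  0.001 -1.   ] yaw -1.35 F [-0.6  0.5 -1.9] w 25.6 q [-0.08  0.51  1.76  0.    0.88 -0.05]
tip [595.4  53.2  57.6] C 599.0
pred [[239.3, 199.7], [235.0, 198.7]]
189 225 [113, 119, 130, 136, 144, 145, 146, 147, 133, 108, 97, 93, 96, 108, 123, 122, 116, 115, 107, 91, 77, 77, 87, 93, 92, 92]
191 225 [84, 84, 84, 86, 87, 92, 97, 102, 100, 97, 94, 94, 91, 93, 102, 115, 123, 117, 97, 78, 75, 84, 90, 89, 81, 81]
193 225 [86, 82, 83, 83, 82, 83, 83, 85, 88, 92, 95, 96, 94, 109, 123, 132, 126, 103, 80, 71, 74, 81, 79, 75, 73, 77]
195 225 [84, 86, 85, 86, 85, 83, 85, 83, 88, 91, 95, 93, 96, 103, 120, 135, 126, 98, 71, 58, 52, 47, 50, 52, 61, 71]
197 225 [85, 84, 82, 84, 83, 85, 84, 86, 86, 89, 95, 95, 99, 102, 121, 135, 120, 89, 57, 48, 49, 54, 59, 67, 77, 82]
199 225 [85, 84, 86, 83, 87, 84, 84, 80, 83, 85, 91, 96, 96, 101, 112, 125, 107, 73, 55, 56, 68, 77, 79, 83, 86, 86]
201 225 [84, 83, 83, 82, 83, 83, 82, 73, 60, 59, 68, 76, 81, 81, 77, 75, 66, 64, 68, 76, 82, 84, 84, 83, 83, 83]
203 225 [84, 85, 84, 84, 83, 83, 74, 57, 39, 33, 34, 43, 53, 60, 62, 71, 73, 78, 78, 83, 82, 82, 80, 82, 79, 81]
205 225 [85, 84, 84, 82, 82, 77, 64, 42, 30, 32, 34, 46, 58, 67, 74, 78, 81, 80, 80, 80, 77, 80, 78, 79, 79, 78]
207 225 [84, 82, 82, 81, 78, 65, 46, 35, 35, 34, 42, 55, 66, 75, 81, 80, 82, 83, 82, 83, 83, 82, 85, 83, 83, 85]
```

Request:
{"op": "carry_out", "data": {
  "commands": [
    [0.003, 0.003, -0.002, -0.1, 0, 0.3],
    [0, 0, 0, 0, 0, 0]
  ]
}}

```text
t: 14.82
ee_pos: [597.9, -32.3, 118.8]
orientation: [1.227, 1.198, -1.225]
ft_force: [0.0, 0.2, -2.3]
width: 25.8
```

```bash
python3 -c "from h import *;tip()"
```

```text
t 14.82 p [597.9 -32.3 118.8] x [ 0.001  0.001 -1.   ] yaw -1.29 F [ 0.   0.2 -2.3] w 25.8 q [-0.07  0.52  1.76  0.    0.87 -0.05]
tip [600.   54.7  55.7] C 599.1
```

Request:
{"op": "carry_out", "data": {
  "commands": [
    [0.006, -0.001, 0, 0, 0, 0],
    [0.008, 0, 0, 0, 0, 0],
    [0.006, 0, 0, 0, 0, 0],
    [0, 0, 0, 0, 0, 0]
  ]
}}

```text
t: 15.32
ee_pos: [597.1, -32.2, 97.9]
orientation: [1.227, 1.198, -1.224]
ft_force: [0.9, -0.6, -1.6]
width: 26.0
```

```bash
python3 -c "from h import *;tip()"
```

```text
t 15.32 p [597.1 -32.2  97.9] x [ 0.002  0.001 -1.   ] yaw -1.27 F [ 0.9 -0.6 -1.6] w 26.0 q [-0.07  0.55  1.77  0.    0.82 -0.05]
tip [599.2  54.9  34.8] C 599.1
```

Centred and in the slot. I'll push slowly and watch the force.

Request:
{"op": "carry_out", "data": {
  "commands": [
    [0, 0, 0.006, 0, 0, 0],
    [0, 0, 0.006, 0, 0, 0],
    [0, 0, 0.006, 0, 0, 0],
    [0, 0, 0.006, 0, 0, 0]
  ]
}}

```text
t: 15.82
ee_pos: [597.0, -57.7, 98.3]
orientation: [1.227, 1.197, -1.223]
ft_force: [0.5, 0.6, -2.4]
width: 25.7
```

```bash
python3 -c "from h import *;tip()"
```

```text
t 15.82 p [597.  -57.7  98.3] x [ 0.003  0.001 -1.   ] yaw -1.24 F [ 0.5  0.6 -2.4] w 25.7 q [-0.12  0.55  1.76  0.    0.83 -0.1 ]
tip [599.   29.3  35.1] C 598.6
```

Request:
{"op": "carry_out", "data": {
  "commands": [
    [0, 0, 0.006, 0, 0, 0],
    [0, 0, 0.006, 0, 0, 0]
  ]
}}

```text
t: 16.08
ee_pos: [596.5, -69.7, 98.2]
orientation: [1.23, 1.198, -1.223]
ft_force: [0.4, 7.6, -3.8]
width: 25.7
```

```bash
python3 -c "from h import *;tip()"
```

```text
t 16.07 p [596.5 -69.7  98.2] x [ 0.003  0.003 -1.   ] yaw -1.34 F [ 0.4  7.6 -3.8] w 25.7 q [-0.14  0.55  1.76  0.    0.83 -0.12]
tip [598.7  17.5  35.3] C 598.3
```

```bash
python3 - <<'E'
from h import *
tip();p,R,o=pose()
s=snap('side','side11');t=snap('top','top11');g=cv2.cvtColor(s['pixels'],cv2.COLOR_BGR2GRAY).astype(int)
for th in (0,5,10,20):
    a=np.radians(th);f=87*np.cos(a)+82*np.sin(a);h=-82*np.cos(a)+87*np.sin(a)
    print(th,p+R.apply([-19-h,0,-f]),proj(s,p+R.apply([-19-h,0,-f]))[0].round(1))
for r in range(178,206,2):print(r,g[r,228:256].tolist())
g=cv2.cvtColor(t['pixels'],cv2.COLOR_BGR2GRAY).astype(int)
for r in range(172,182):print(r,g[r,250:290].tolist())
E
```

```text
t 16.07 p [596.5 -69.7  98.2] x [ 0.003  0.003 -1.   ] yaw -1.34 F [ 0.4  7.6 -3.8] w 25.7 q [-0.14  0.55  1.76  0.    0.83 -0.12]
tip [598.7  17.5  35.3] C 598.3
0 [598.73220841  17.46451028  35.47926477] [239.6 195.3]
5 [598.87072534  24.25758475  43.39212221] [238.8 195.2]
10 [598.99113023  30.33537894  51.86704289] [238.2 194.8]
20 [599.17408329  40.16589956  70.24129022] [237.1 193.1]
178 [158, 159, 159, 157, 148, 118, 88, 70, 84, 116, 145, 154, 147, 140, 144, 157, 160, 162, 160, 161, 161, 163, 159, 160, 163, 161, 157, 136]
180 [157, 159, 160, 160, 160, 149, 136, 132, 125, 128, 132, 136, 135, 140, 153, 157, 156, 150, 148, 151, 153, 159, 160, 159, 162, 154, 142, 113]
182 [159, 158, 159, 157, 159, 158, 158, 147, 129, 105, 99, 102, 113, 131, 152, 152, 140, 128, 122, 125, 138, 150, 160, 161, 161, 156, 138, 107]
184 [160, 159, 160, 159, 159, 161, 157, 149, 129, 104, 98, 95, 104, 118, 133, 128, 123, 118, 116, 111, 123, 135, 141, 141, 140, 140, 135, 125]
186 [161, 158, 158, 161, 162, 161, 159, 151, 131, 108, 95, 97, 93, 95, 103, 108, 107, 104, 95, 88, 102, 110, 100, 93, 97, 105, 113, 1
[... 2266 characters left out ...]
0, 78, 77, 78, 75, 75, 76, 81, 87, 93, 93, 93, 97, 108, 137, 167, 171, 153, 144, 146, 146, 145, 144, 144, 144, 144, 145, 145, 144, 145, 144]
179 [90, 90, 89, 90, 89, 90, 89, 89, 89, 87, 87, 87, 85, 85, 83, 80, 83, 86, 91, 92, 90, 92, 103, 131, 161, 165, 148, 140, 143, 145, 145, 145, 144, 145, 145, 145, 145, 145, 145, 145]
180 [97, 97, 97, 96, 97, 97, 97, 96, 96, 95, 95, 94, 95, 93, 91, 89, 89, 91, 93, 95, 95, 96, 107, 133, 159, 162, 150, 143, 143, 146, 146, 145, 146, 145, 145, 146, 145, 145, 145, 145]
181 [102, 100, 100, 100, 99, 100, 100, 100, 99, 99, 99, 99, 99, 96, 94, 93, 95, 97, 100, 102, 101, 103, 117, 140, 157, 157, 149, 146, 146, 146, 146, 146, 146, 145, 145, 146, 145, 146, 145, 145]
```

The resistance fits nose-down wedging. I was pushing high on the web, which presses the tail up under the lips. I'll back off, check the scraper's pitch and push low on the flange instead.

Request:
{"op": "carry_out", "data": {
  "commands": [
    [0, 0, -0.012, 0, 0, 0],
    [0, 0, -0.01, 0, 0, 0],
    [0, 0, 0, 0, 0, 0]
  ]
}}

```text
t: 16.55
ee_pos: [597.3, -47.1, 98.5]
orientation: [1.227, 1.197, -1.223]
ft_force: [-0.1, -0.4, -1.7]
width: 25.6
```

```bash
python3 - <<'E'
from h import *
tip();p,R,o=pose()
s=snap('side','side12');g=cv2.cvtColor(s['pixels'],cv2.COLOR_BGR2GRAY).astype(int)
for th in (0,5,10,20):
    a=np.radians(th);c,n=np.cos(a),np.sin(a)
    L=[]
    for f0,h0 in((87,-82),(87,-45),(87,-7),(40,-7)):
        f=f0*c-h0*n;h=h0*c+f0*n;L.append(proj(s,p+R.apply([-19-h,0,-f]))[0].round(1).tolist())
    print(th,L)
for r in range(172,206,2):print(r,g[r,224:252].tolist())
E
```

```text
t 16.55 p [597.3 -47.1  98.5] x [ 0.003  0.    -1.   ] yaw -1.27 F [-0.1 -0.4 -1.7] w 25.6 q [-0.1   0.55  1.77  0.    0.83 -0.08]
tip [599.4  39.9  35.3] C 598.8
0 [[237.3, 200.5], [237.0, 192.5], [236.7, 184.0], [241.5, 173.2]]
5 [[236.6, 200.4], [236.6, 191.7], [236.6, 182.3], [241.4, 172.5]]
10 [[235.9, 200.1], [236.3, 190.6], [236.6, 180.5], [241.4, 171.7]]
20 [[234.7, 198.5], [235.7, 187.7], [236.8, 176.3], [241.4, 169.9]]
172 [149, 130, 95, 82, 111, 135, 152, 158, 157, 151, 145, 142, 132, 117, 102, 114, 120, 118, 109, 95, 79, 59, 59, 85, 115, 126, 121, 118]
174 [129, 96, 83, 102, 126, 150, 155, 154, 130, 99, 79, 76, 89, 105, 119, 129, 133, 131, 116, 91, 61, 56, 92, 136, 155, 161, 160, 158]
176 [94, 82, 106, 135, 151, 160, 161, 153, 132, 97, 65, 58, 72, 95, 116, 129, 127, 114, 98, 81, 66, 80, 122, 152, 162, 163, 163, 161]
178 [75, 96, 124, 146, 158, 157, 160, 159, 145, 118, 85, 74, 88, 118, 144, 154, 141, 111, 96, 99, 107, 129, 150, 160, 163, 161, 163, 159]
180 [103, 130, 149, 155, 159, 159, 161, 159, 158, 149, 138, 138, 148, 152, 155, 142, 127, 126, 139, 149, 152, 148, 148, 15
[... 846 characters left out ...]
, 84, 86, 84, 87, 84, 81, 84, 85, 89, 95, 93, 96, 106, 124, 138, 125, 92, 65, 53, 55, 63, 73, 75, 75, 78, 75]
196 [82, 83, 83, 84, 81, 84, 83, 86, 82, 85, 91, 93, 95, 95, 104, 118, 123, 102, 72, 59, 60, 67, 77, 82, 82, 81, 75, 76]
198 [84, 82, 83, 83, 85, 85, 84, 84, 82, 83, 84, 91, 96, 96, 94, 101, 104, 84, 70, 70, 76, 84, 82, 82, 78, 76, 77, 75]
200 [82, 84, 87, 83, 84, 84, 83, 83, 78, 72, 72, 87, 94, 93, 85, 71, 68, 67, 73, 78, 79, 79, 82, 77, 78, 74, 76, 76]
202 [83, 85, 86, 84, 85, 83, 83, 78, 68, 52, 54, 70, 81, 86, 76, 66, 68, 79, 81, 82, 81, 84, 82, 79, 76, 78, 79, 81]
204 [85, 83, 85, 83, 84, 83, 81, 68, 45, 34, 33, 36, 47, 60, 62, 68, 79, 84, 84, 85, 84, 84, 84, 82, 82, 82, 86, 82]
```

The scraper is still level. I'll lower the tip to about 25 mm, flange height, and push.

Request:
{"op": "carry_out", "data": {
  "commands": [
    [0.005, 0, 0, 0, 0, 0],
    [0.004, 0, 0, 0, 0, 0],
    [0, 0, 0, 0, 0, 0]
  ]
}}

```text
t: 16.98
ee_pos: [597.2, -47.6, 88.7]
orientation: [1.227, 1.197, -1.223]
ft_force: [1.2, 0.0, -1.8]
width: 25.9
```

```bash
python3 -c "from h import *;tip()"
```

```text
t 16.98 p [597.2 -47.6  88.7] x [ 0.003  0.    -1.   ] yaw -1.26 F [ 1.2  0.  -1.8] w 25.9 q [-0.1   0.56  1.77  0.    0.81 -0.08]
tip [599.3  39.4  25.5] C 598.8
```

Request:
{"op": "carry_out", "data": {
  "commands": [
    [0, 0, 0.007, 0, 0, 0],
    [0, 0, 0.007, 0, 0, 0],
    [0, 0, 0.007, 0, 0, 0]
  ]
}}

```text
t: 17.35
ee_pos: [596.8, -69.8, 88.7]
orientation: [1.227, 1.197, -1.223]
ft_force: [-0.1, 2.3, -1.1]
width: 25.7
```

```bash
python3 -c "from h import *;tip()"
```

```text
t 17.35 p [596.8 -69.8  88.7] x [ 0.003  0.    -1.   ] yaw -1.27 F [-0.1  2.3 -1.1] w 25.7 q [-0.14  0.56  1.76  0.    0.81 -0.12]
tip [598.9  17.2  25.5] C 598.3
```

Request:
{"op": "carry_out", "data": {
  "commands": [
    [0, 0, 0.007, 0, 0, 0],
    [0, 0, 0.007, 0, 0, 0]
  ]
}}

```text
t: 17.6
ee_pos: [596.5, -85.0, 88.8]
orientation: [1.228, 1.197, -1.223]
ft_force: [-0.9, 1.5, -1.5]
width: 25.8
```

```bash
python3 -c "from h import *;tip()"
```

```text
t 17.6 p [596.5 -85.   88.8] x [ 0.003  0.001 -1.   ] yaw -1.31 F [-0.9  1.5 -1.5] w 25.8 q [-0.16  0.57  1.76  0.    0.81 -0.14]
tip [598.6   2.   25.7] C 598.0
```

Request:
{"op": "carry_out", "data": {
  "commands": [
    [0, 0, 0.008, 0, 0, 0],
    [0, 0, 0.008, 0, 0, 0],
    [0, 0, 0.008, 0, 0, 0],
    [0, 0, 0.004, 0, 0, 0],
    [0, 0, 0, 0, 0, 0]
  ]
}}

```text
t: 18.23
ee_pos: [595.6, -115.7, 88.8]
orientation: [1.229, 1.196, -1.224]
ft_force: [0.9, 1.9, -1.6]
width: 25.5
```

Request:
{"op": "carry_out", "data": {
  "commands": [
    [-0.03, 0, -0.001, 0, 0, 0],
    [-0.04, 0, 0, 0, 0, 0],
    [-0.03, 0, 0, 0, 0, 0],
    [0, 0, 0, 0, 0, 0]
  ]
}}

```text
t: 18.73
ee_pos: [595.0, -114.7, 190.6]
orientation: [1.227, 1.197, -1.225]
ft_force: [-0.0, -0.5, -1.8]
width: 26.0
```

```bash
python3 - <<'E'
from h import *
tip()
go((512.5,-289,180),-5.1,n=6)
s=snap('side','side13');t=snap('top','top13')
g=cv2.cvtColor(s['pixels'],cv2.COLOR_BGR2GRAY).astype(int)
for r in range(166,206,2):print(r,g[r,224:262].tolist())
print(proj(s,[(598,10.8,21),(598,10.8,45),(598,-50,39),(598,-50,3)]).round(0).tolist())
E
```

```text
t 18.73 p [ 595.  -114.7  190.6] x [ 0.002 -0.    -1.   ] yaw -1.3 F [-0.  -0.5 -1.8] w 26.0 q [-0.21  0.43  1.7   0.    1.01 -0.19]
tip [597.1 -27.7 127.4] C 597.4
[0.0017, -0.0131, 0.0294, 0.6, 0.0, -0.0]
[0.0017, -0.0128, 0.0295, 0.6, 0.0, -0.0]
[0.0018, -0.0124, 0.0296, 0.6, 0.0, -0.0]
[0.0018, -0.0121, 0.0298, 0.6, 0.0, -0.0]
[0.0018, -0.0118, 0.0299, 0.6, 0.0, -0.0]
[0.0018, -0.0114, 0.03, 0.6, 0.0, -0.0]
--end 6
166 [159, 158, 156, 150, 130, 108, 103, 113, 117, 124, 127, 134, 139, 146, 146, 149, 137, 125, 113, 108, 112, 127, 148, 157, 157, 158, 157, 158, 156, 158, 158, 156, 156, 156, 158, 156, 158, 158]
168 [160, 156, 150, 128, 100, 86, 95, 109, 111, 106, 105, 100, 101, 106, 106, 108, 108, 111, 114, 118, 125, 133, 140, 145, 149, 152, 152, 156, 157, 156, 157, 158, 160, 157, 156, 158, 157, 157]
170 [156, 149, 128, 99, 90, 110, 136, 150, 154, 153, 147, 145, 141, 140, 135, 126, 119, 116, 112, 110, 106, 102, 103, 104, 105, 111, 113, 119, 123, 132, 134, 140, 145, 146, 149, 151, 153, 157]
172 [151, 127, 94, 87, 107, 135, 152, 156, 156, 150, 146, 145, 147, 155, 160, 158, 159, 156, 152
[... 2308 characters left out ...]
72, 75]
198 [82, 83, 85, 84, 83, 83, 85, 84, 81, 76, 62, 42, 35, 33, 36, 51, 63, 76, 84, 85, 85, 82, 84, 84, 80, 81, 83, 84, 82, 84, 85, 83, 84, 83, 84, 85, 88, 90]
200 [84, 84, 83, 83, 85, 79, 82, 84, 78, 66, 46, 34, 34, 37, 49, 58, 64, 73, 79, 82, 86, 84, 83, 82, 83, 81, 85, 85, 84, 82, 84, 83, 83, 84, 84, 85, 86, 78]
202 [83, 84, 86, 84, 81, 82, 83, 76, 65, 47, 34, 34, 35, 43, 56, 63, 74, 80, 81, 83, 83, 82, 82, 82, 83, 84, 83, 83, 83, 83, 84, 84, 85, 89, 89, 89, 80, 70]
204 [85, 81, 84, 84, 81, 81, 82, 67, 47, 33, 31, 33, 44, 51, 63, 71, 80, 83, 82, 85, 83, 81, 84, 83, 82, 85, 84, 81, 84, 84, 80, 85, 85, 89, 93, 86, 74, 54]
[[240.0, 197.0], [240.0, 192.0], [246.0, 180.0], [246.0, 187.0]]
```

Request:
{"op": "carry_out", "data": {
  "commands": [
    [0.002, -0.013, 0.0295, 0.6, 0, 0],
    [0.002, -0.013, 0.0295, 0.6, 0, 0],
    [0.002, -0.0125, 0.0295, 0.6, 0, 0],
    [0.002, -0.012, 0.03, 0.6, 0, 0],
    [0.002, -0.012, 0.03, 0.6, 0, 0],
    [0.002, -0.009, 0.024, 0.6, 0, 0],
    [0, 0, 0, 0, 0, 0]
  ]
}}

```text
t: 19.7
ee_pos: [504.1, -284.3, 161.2]
orientation: [1.267, 1.191, -1.285]
ft_force: [0.7, -0.1, -2.2]
width: 26.0
```

```bash
python3 - <<'E'
from h import *
st()
go((512.5,-289,85),-5.1,n=4)
E
```

```text
t 19.7 p [ 504.1 -284.3  161.2] x [-0.023  0.009 -1.   ] yaw -4.87 F [ 0.7 -0.1 -2.2] w 26.0 q [-0.53  0.44  1.76 -0.    0.96 -0.44]
[0.019, 0.0026, 0.0011, 0.1, -0.1, 0.3]
[0.019, 0.0025, 0.0011, 0.1, -0.1, 0.3]
[0.019, 0.0024, 0.0011, 0.1, -0.1, 0.3]
[0.019, 0.0023, 0.001, 0.1, -0.1, 0.3]
--end 4
```

Request:
{"op": "carry_out", "data": {
  "commands": [
    [0.019, 0.0026, 0.001, 0.1, -0.1, 0.3],
    [0.019, 0.0025, 0.001, 0.1, -0.1, 0.3],
    [0.019, 0.0024, 0.001, 0.1, -0.1, 0.3],
    [0.012, 0.002, 0.001, 0.1, -0.1, 0.3],
    [0.002, 0, 0.002, 0, 0, 0],
    [0, 0, 0, 0, 0, 0]
  ]
}}

```text
t: 20.45
ee_pos: [511.0, -286.1, 82.7]
orientation: [1.275, 1.175, -1.279]
ft_force: [-0.5, 0.3, -1.4]
width: 25.8
```

```bash
python3 -c "from h import *;st()"
```

```text
t 20.45 p [ 511.  -286.1   82.7] x [-0.008  0.005 -1.   ] yaw -5.16 F [-0.5  0.3 -1.4] w 25.8 q [-0.53  0.56  1.79  0.    0.8  -0.44]
```

Request:
{"op": "carry_out", "data": {
  "commands": [
    [0.002, 0.001, 0.003, 0, 0, 0.2],
    [0.002, 0, 0, 0, 0, 0.2],
    [0, 0, 0, 0, 0, 0]
  ]
}}

```text
t: 20.82
ee_pos: [512.5, -289.9, 79.9]
orientation: [1.278, 1.167, -1.273]
ft_force: [1.1, -0.1, -2.1]
width: 25.9
```

Request:
{"op": "carry_out", "data": {
  "commands": [
    [0, 0, 0, 0, 0, 0],
    [0, 0, 0, 0, 0, 0],
    [0, 0, 0, 0, 0, 0],
    [-0.01, 0, 0, 0, 0, 0],
    [-0.04, 0, 0, 0, 0, 0],
    [-0.05, 0, 0, 0, 0, 0],
    [-0.04, 0, 0, 0, 0, 0]
  ],
  "grip": 0.35
}}

```text
t: 21.7
ee_pos: [511.2, -289.7, 223.4]
orientation: [1.278, 1.171, -1.275]
ft_force: [0.1, 0.2, -0.2]
width: 57.2
```

```bash
python3 - <<'E'
from h import *
st()
s=snap('side','side14');s9=ld('side9')
# scraper on cage vs initial
s0=ld('side0')
d=np.abs(s['pixels'].astype(int)-s0['pixels'].astype(int)).sum(2)
for r in range(108,162,4):print(r,(d[r,262:310]//10).tolist())
# heat sink mask in top0
t=ld('top0');H=cv2.cvtColor(t['pixels'],cv2.COLOR_BGR2HSV).astype(int)
for nm,dd,roi,z in(('T',t,(190,215,235,255),50),('S',s,(280,250,318,280),50)):
    H=cv2.cvtColor(dd['pixels'],cv2.COLOR_BGR2HSV).astype(int);x0,y0,x1,y1=roi;h=H[y0:y1,x0:x1]
    m=((h[...,1]<60)&(h[...,2]>105)).astype(np.uint8)
    n,l,stt,c=cv2.connectedComponentsWithStats(m)
    for i in range(1,n):
        if stt[i,4]>25:
            v,u=np.nonzero(l==i);P=ray(dd,np.c_[u+x0,v+y0],z)[:,:2];print(nm,stt[i],cv2.minAreaRect(P.astype(np.float32)),P.mean(0))
E
```

```text
t 21.7 p [ 511.2 -289.7  223.4] x [-0.002  0.005 -1.   ] yaw -5.18 F [ 0.1  0.2 -0.2] w 57.2 q [-0.54  0.37  1.71  0.    1.07 -0.45]
108 [0, 0, 0, 0, 0, 0, 0, 0, 0, 0, 0, 0, 0, 0, 0, 0, 0, 1, 0, 0, 0, 0, 0, 0, 0, 0, 1, 0, 0, 0, 0, 0, 0, 0, 1, 0, 0, 0, 0, 0, 2, 5, 11, 13, 12, 11, 7, 5]
112 [0, 0, 0, 0, 1, 0, 0, 0, 0, 1, 0, 0, 0, 0, 0, 0, 0, 1, 0, 1, 0, 0, 0, 0, 1, 0, 0, 2, 5, 9, 12, 11, 10, 8, 5, 2, 0, 1, 2, 7, 13, 17, 18, 17, 17, 18, 19, 18]
116 [1, 0, 0, 0, 0, 0, 0, 0, 0, 0, 0, 0, 1, 0, 1, 0, 0, 0, 0, 0, 0, 0, 0, 0, 0, 1, 3, 2, 1, 1, 0, 1, 3, 13, 19, 12, 2, 5, 12, 17, 18, 18, 18, 19, 18, 18, 17, 18]
120 [0, 0, 0, 0, 0, 0, 0, 0, 0, 0, 0, 1, 0, 0, 0, 1, 0, 0, 0, 0, 0, 0, 1, 1, 3, 2, 1, 0, 0, 1, 2, 5, 5, 3, 1, 2, 4, 0, 0, 1, 2, 4, 5, 7, 8, 9, 11, 13]
124 [0, 0, 0, 0, 0, 0, 0, 0, 1, 0, 0, 1, 0, 0, 1, 0, 0, 0, 0, 0, 1, 1, 3, 2, 1, 0, 0, 0, 2, 4, 4, 1, 2, 1, 1, 1, 0, 2, 0, 0, 1, 0, 0, 0, 0, 1, 1, 1]
128 [1, 0, 0, 0, 0, 0, 1, 0, 0, 1, 0, 0, 0, 0, 0, 1, 1, 1, 0, 1, 0, 1, 1, 1, 1, 0, 1, 3, 4, 1, 0, 1, 1, 1, 0, 0, 0, 0, 0, 0, 0, 1, 0, 1, 1, 1, 2, 1]
132 [0, 0, 1, 0, 0, 1, 0, 0, 1, 0, 0, 0, 1,
[... 1206 characters left out ...]
18.2702178955078), (145.05601501464844, 166.62631225585938), 0.5493029952049255) [378.50215569 224.44019033]
T [18 10  6 19 71] ((377.1460876464844, 222.64268493652344), (13.53388500213623, 68.78421020507812), 82.17537689208984) [376.84317627 222.81488771]
S [ 0  0  5 15 45] ((421.53857421875, 213.1482391357422), (10.929292678833008, 44.868350982666016), 11.810216903686523) [422.9517089  209.98858554]
S [ 6  9 25 10 86] ((376.79742431640625, 221.07687377929688), (10.876029014587402, 66.29898071289062), 83.39092254638672) [376.90255301 221.18578007]
S [33 18  5 12 33] ((323.1202697753906, 240.68310546875), (35.451602935791016, 8.860350608825684), 82.89395141601562) [324.54542087 243.65046863]
```

The scraper is back on the cage and the cage hasn't moved. The heat sink is at (377, 222), with the tray at a yaw of about 83°.

```bash
python3 - <<'E'
from h import *
go((377,222,130),82.8,n=12)
E
```

```text
[0.0082, -0.0152, -0.0415, -7.3, 0.0, -0.0]
[0.0083, -0.0098, -0.0431, -7.3, 0.0, -0.0]
[0.0083, -0.0042, -0.044, -7.3, 0.0, -0.0]
[0.0083, 0.0014, -0.0442, -7.3, 0.0, -0.0]
[0.0083, 0.0071, -0.0437, -7.3, 0.0, -0.0]
[0.0083, 0.0126, -0.0424, -7.3, 0.0, -0.0]
[0.0083, 0.0179, -0.0405, -7.3, 0.0, -0.0]
[0.0083, 0.0229, -0.0378, -7.3, 0.0, -0.0]
[0.0083, 0.0276, -0.0346, -7.3, 0.0, -0.0]
[0.0083, 0.0318, -0.0308, -7.3, 0.0, -0.0]
[0.0083, 0.0354, -0.0265, -7.3, 0.0, -0.0]
[0.0083, 0.0385, -0.0217, -7.3, 0.0, -0.0]
--end 12
```

Request:
{"op": "carry_out", "data": {
  "commands": [
    [0, -0.0152, -0.0415, -7.3, 0, 0],
    [0, -0.01, -0.043, -7.3, 0, 0],
    [0.008, -0.004, -0.044, -7.3, 0, 0],
    [0.008, 0.0014, -0.044, -7.3, 0, 0],
    [0.008, 0.007, -0.044, -7.3, 0, 0],
    [0.008, 0.0126, -0.0425, -7.3, 0, 0],
    [0.008, 0.018, -0.0405, -7.3, 0, 0],
    [0.008, 0.023, -0.038, -7.3, 0, 0]
  ]
}}

```text
t: 22.75
ee_pos: [420.4, 56.1, 185.8]
orientation: [0.482, 1.496, -0.478]
ft_force: [-0.3, 1.0, -0.4]
width: 57.1
```

```bash
python3 - <<'E'
from h import *
st();go((377,222,110),82.8)
E
```

```text
t 22.75 p [420.4  56.1 185.8] x [ 0.021 -0.003 -1.   ] yaw 54.78 F [-0.3  1.  -0.4] w 57.1 q [ 0.11  0.17  2.1  -0.01  0.85 -0.84]
[0.0186, 0.0274, -0.0331, -7.0, 0.3, -0.1]
[0.0187, 0.0313, -0.0295, -7.0, 0.3, -0.1]
[0.0188, 0.0347, -0.0253, -7.0, 0.3, -0.1]
[0.0189, 0.0375, -0.0208, -7.0, 0.3, -0.1]
--end 4
```

Request:
{"op": "carry_out", "data": {
  "commands": [
    [0.0186, 0.0274, -0.033, -7, 0.3, -0.1],
    [0.0187, 0.0313, -0.0295, -7, 0.3, -0.1],
    [0.019, 0.035, -0.025, -7, 0.3, -0.1],
    [0.014, 0.031, -0.017, -6, 0.3, -0.1],
    [0, 0, 0, 0, 0, 0]
  ]
}}

```text
t: 23.38
ee_pos: [377.9, 222.3, 115.4]
orientation: [0.096, 1.564, -0.096]
ft_force: [-0.3, -0.9, -0.8]
width: 57.2
```

```bash
python3 - <<'E'
from h import *
st();go((377,222,19),82.8,n=4)
E
```

```text
t 23.38 p [377.9 222.3 115.4] x [ 0.005 -0.    -1.   ] yaw 82.96 F [-0.3 -0.9 -0.8] w 57.2 q [ 0.51  0.33  2.11 -0.    0.7  -0.94]
[0.0241, -0.0001, -0.0003, 0.0, 0.1, -0.0]
[0.0241, -0.0001, -0.0003, 0.0, 0.1, -0.0]
[0.0241, -0.0001, -0.0003, 0.0, 0.1, -0.0]
[0.0241, -0.0001, -0.0002, 0.0, 0.1, -0.0]
--end 4
```

Request:
{"op": "carry_out", "data": {
  "commands": [
    [0.024, 0, 0, 0, 0.1, 0],
    [0.024, 0, 0, 0, 0.1, 0],
    [0.024, 0, 0, 0, 0.1, 0],
    [0.015, 0, 0, 0, 0, 0],
    [0.003, 0, 0, 0, 0, 0],
    [0, 0, 0, 0, 0, 0]
  ]
}}

```text
t: 24.12
ee_pos: [382.3, 221.1, 27.0]
orientation: [0.105, 1.562, -0.099]
ft_force: [0.5, -0.1, 0.1]
width: 57.0
```

```bash
python3 - <<'E'
from h import *
st();go((377,222,17.5),82.8,n=1)
E
```

```text
t 24.12 p [382.3 221.1  27. ] x [ 0.006  0.003 -1.   ] yaw 82.55 F [ 0.5 -0.1  0.1] w 57.0 q [ 0.5   0.52  2.13 -0.    0.48 -0.94]
[0.0094, 0.0002, -0.0054, -0.2, 0.3, -0.2]
--end 1
```

Request:
{"op": "carry_out", "data": {
  "commands": [
    [0.005, 0, -0.004, -0.2, 0.3, -0.2],
    [0.004, 0, -0.001, 0, 0, 0],
    [0, 0, 0, 0, 0, 0]
  ]
}}

```text
t: 24.5
ee_pos: [377.9, 222.3, 18.8]
orientation: [0.101, 1.566, -0.098]
ft_force: [-0.3, -0.1, -0.3]
width: 57.2
```

Request:
{"op": "carry_out", "data": {
  "commands": [
    [0, 0, 0, 0, 0, 0],
    [0, 0, 0, 0, 0, 0],
    [0, 0, 0, 0, 0, 0],
    [0, 0, 0, 0, 0, 0],
    [0, 0, 0, 0, 0, 0],
    [0, 0, 0, 0, 0, 0]
  ],
  "grip": 1
}}

```text
t: 25.25
ee_pos: [378.0, 222.4, 19.1]
orientation: [0.101, 1.566, -0.098]
ft_force: [-0.4, 0.5, 0.1]
width: 12.1
```

```bash
python3 - <<'E'
from h import *
st()
E
```

```text
t 25.25 p [378.  222.4  19.1] x [ 0.003  0.002 -1.   ] yaw 82.77 F [-0.4  0.5  0.1] w 12.1 q [ 0.5   0.54  2.14  0.    0.46 -0.94]
```

Request:
{"op": "carry_out", "data": {
  "commands": [
    [-0.02, 0, 0, 0, 0, 0],
    [-0.04, 0, 0, 0, 0, 0],
    [-0.04, 0, 0, 0, 0, 0],
    [-0.035, 0, 0, 0, 0, 0]
  ]
}}

```text
t: 25.75
ee_pos: [374.5, 220.5, 154.1]
orientation: [0.096, 1.574, -0.102]
ft_force: [1.2, 0.3, -3.3]
width: 11.4
```

```bash
python3 - <<'E'
from h import *
st();go((599.5,48,150),88.8,n=8)
E
```

```text
t 25.75 p [374.5 220.5 154.1] x [-0.006 -0.003 -1.   ] yaw 82.77 F [ 1.2  0.3 -3.3] w 11.4 q [ 0.5   0.26  2.09  0.    0.81 -0.94]
[0.0004, -0.0178, 0.0306, -0.8, -0.0, 0.0]
[0.0004, -0.0182, 0.0304, -0.8, -0.0, 0.0]
[0.0004, -0.0186, 0.0301, -0.8, -0.0, 0.0]
[0.0004, -0.019, 0.0299, -0.8, -0.0, 0.0]
[0.0005, -0.0194, 0.0296, -0.8, -0.0, 0.0]
[0.0005, -0.0198, 0.0294, -0.8, -0.0, 0.0]
[0.0005, -0.0202, 0.0291, -0.8, -0.0, 0.0]
[0.0005, -0.0206, 0.0288, -0.8, -0.0, 0.0]
--end 8
```

Request:
{"op": "carry_out", "data": {
  "commands": [
    [0, -0.018, 0.0305, -0.8, 0, 0],
    [0, -0.018, 0.0305, -0.8, 0, 0],
    [0, -0.0185, 0.03, -0.8, 0, 0],
    [0, -0.019, 0.03, -0.8, 0, 0],
    [0, -0.0195, 0.0295, -0.8, 0, 0],
    [0, -0.02, 0.0295, -0.8, 0, 0],
    [0, -0.02, 0.028, -0.8, 0, 0],
    [0, -0.015, 0.02, -0.4, 0, 0]
  ]
}}

```text
t: 26.75
ee_pos: [593.1, 50.8, 152.6]
orientation: [0.01, 1.58, -0.013]
ft_force: [0.1, -0.6, -2.8]
width: 11.6
```

```bash
python3 - <<'E'
from h import *
st();go((599.5,48,90),88.8,n=4)
s=snap('side','side15');g=cv2.cvtColor(s['pixels'],cv2.COLOR_BGR2GRAY).astype(int)
E
```

```text
t 26.75 p [593.1  50.8 152.6] x [-0.009 -0.002 -1.   ] yaw 89.16 F [ 0.1 -0.6 -2.8] w 11.6 q [ 0.07  0.47  1.74 -0.    0.94 -1.49]
[0.0156, -0.0006, 0.0018, 0.1, -0.1, 0.0]
[0.0156, -0.0006, 0.0017, 0.1, -0.1, 0.0]
[0.0156, -0.0006, 0.0017, 0.1, -0.1, 0.0]
[0.0156, -0.0007, 0.0017, 0.1, -0.1, 0.0]
--end 4
```

Request:
{"op": "carry_out", "data": {
  "commands": [
    [0.016, -0.001, 0.003, 0.1, -0.2, 0],
    [0.016, -0.001, 0.002, 0.1, -0.2, 0],
    [0.016, -0.001, 0.002, 0.1, -0.1, 0],
    [0.01, 0, 0.001, 0, 0, 0],
    [0, 0, 0, 0, 0, 0]
  ]
}}

```text
t: 27.42
ee_pos: [599.4, 46.8, 87.5]
orientation: [0.013, 1.575, -0.018]
ft_force: [0.2, -0.6, -3.7]
width: 11.8
```

```bash
python3 - <<'E'
from h import *
st();go((599.5,48,66),88.8,n=3)
p,R,o=pose()
s=snap('side','side16');H=cv2.cvtColor(s['pixels'],cv2.COLOR_BGR2HSV).astype(int)
# heat-sink top centre and pale bare floor
zt=p[2]-19+50;print('pred sink top',proj(s,[p[0],p[1],zt])[0].round(1))
x0,y0,x1,y1=225,150,265,215;h=H[y0:y1,x0:x1]
gr=((h[...,0]>40)&(h[...,0]<85)&(h[...,1]>80));v,u=np.nonzero(gr);P=ray(s,np.c_[u+x0,v+y0],zt-47)[:,:2]
print('pcb',len(u),cv2.minAreaRect(P.astype(np.float32)))
E
```

```text
t 27.43 p [599.4  46.8  87.5] x [-0.005 -0.003 -1.   ] yaw 88.85 F [ 0.2 -0.6 -3.7] w 11.8 q [ 0.06  0.57  1.76 -0.    0.82 -1.49]
[0.0072, 0.0004, 0.0, 0.0, -0.1, 0.1]
[0.0072, 0.0004, 0.0, 0.0, -0.1, 0.1]
[0.0072, 0.0004, 0.0, 0.0, -0.1, 0.1]
--end 3
pred sink top [235.9 183.8]
pcb 308 ((606.0575561523438, -25.246551513671875), (87.7443618774414, 247.7591094970703), 12.088607788085938)
```

Request:
{"op": "carry_out", "data": {
  "commands": [
    [0.008, 0, 0, 0, -0.1, 0.1],
    [0.008, 0, 0, 0, -0.1, 0.1],
    [0.004, 0, 0, 0, -0.1, 0.1],
    [0, 0, 0, 0, 0, 0]
  ]
}}

```text
t: 27.98
ee_pos: [600.6, 47.0, 67.9]
orientation: [0.018, 1.567, -0.013]
ft_force: [-1.0, 0.3, -3.6]
width: 11.5
```

```bash
python3 -c "from h import *;st()"
```

```text
t 27.98 p [600.6  47.   67.9] x [ 0.004  0.003 -1.   ] yaw 88.87 F [-1.   0.3 -3.6] w 11.5 q [ 0.06  0.6   1.77  0.    0.77 -1.5 ]
```

Request:
{"op": "carry_out", "data": {
  "commands": [
    [0.003, 0, 0, 0, 0, 0],
    [0.001, 0, 0, 0, 0, 0],
    [0, 0, 0, 0, 0, 0]
  ]
}}

```text
t: 28.35
ee_pos: [600.8, 46.9, 64.2]
orientation: [0.018, 1.566, -0.013]
ft_force: [-0.7, -0.9, -2.5]
width: 12.0
```

```bash
python3 -c "from h import *;st()"
```

```text
t 28.35 p [600.8  46.9  64.2] x [ 0.005  0.003 -1.   ] yaw 88.86 F [-0.7 -0.9 -2.5] w 12.0 q [ 0.06  0.6   1.77  0.    0.76 -1.5 ]
```

Request:
{"op": "carry_out", "data": {
  "commands": [
    [0.001, 0.006, 0, 0, 0, 0],
    [0.0003, 0.008, 0, 0, 0, 0],
    [0.0003, 0.008, 0, 0, 0, 0],
    [0.0003, 0.008, 0, 0, 0, 0]
  ]
}}

```text
t: 28.85
ee_pos: [603.1, 76.9, 64.2]
orientation: [0.016, 1.563, -0.014]
ft_force: [-0.1, -4.9, 1.6]
width: 11.7
```

```bash
python3 -c "from h import *;st()"
```

```text
t 28.85 p [603.1  76.9  64.2] x [ 0.008  0.001 -1.   ] yaw 88.91 F [-0.1 -4.9  1.6] w 11.7 q [ 0.11  0.61  1.76 -0.    0.77 -1.44]
```

Request:
{"op": "carry_out", "data": {
  "commands": [
    [0.0003, 0.008, -0.001, 0, 0, 0],
    [0.0003, 0.008, -0.001, 0, 0, 0],
    [0.0003, 0.008, -0.0005, 0, 0, 0]
  ]
}}

```text
t: 29.22
ee_pos: [601.9, 101.3, 64.1]
orientation: [0.012, 1.561, -0.015]
ft_force: [1.4, -14.4, 3.4]
width: 11.5
```

```bash
python3 -c "from h import *;st()"
```

```text
t 29.23 p [601.9 101.3  64.1] x [ 0.01  -0.002 -1.   ] yaw 89.01 F [  1.4 -14.4   3.4] w 11.5 q [ 0.15  0.61  1.75 -0.    0.77 -1.4 ]
```

Request:
{"op": "carry_out", "data": {
  "commands": [
    [0.0003, 0.007, -0.0005, 0, 0, 0],
    [0.0003, 0.007, 0, 0, 0, 0],
    [0.0003, 0.005, 0, 0, 0, 0]
  ]
}}

```text
t: 29.6
ee_pos: [602.2, 115.5, 64.6]
orientation: [0.005, 1.561, -0.02]
ft_force: [-0.8, -12.1, 6.6]
width: 12.0
```

```bash
python3 -c "from h import *;st()"
```

```text
t 29.6 p [602.2 115.5  64.6] x [ 0.01 -0.01 -1.  ] yaw 89.09 F [ -0.8 -12.1   6.6] w 12.0 q [ 0.18  0.61  1.75 -0.02  0.77 -1.37]
```

Request:
{"op": "carry_out", "data": {
  "commands": [
    [0, 0.007, 0, 0, 0, 0],
    [0, 0.007, 0, 0, 0, 0]
  ]
}}

```text
t: 29.85
ee_pos: [601.9, 124.1, 65.2]
orientation: [-0.003, 1.562, -0.026]
ft_force: [-1.5, -53.5, 19.1]
width: 12.2
```

```bash
python3 -c "from h import *;st()"
```

```text
t 29.85 p [601.9 124.1  65.2] x [ 0.008 -0.019 -1.   ] yaw 89.17 F [ -1.5 -53.5  19.1] w 12.2 q [ 0.19  0.62  1.74 -0.03  0.78 -1.34]
```

Request:
{"op": "carry_out", "data": {
  "commands": [
    [0, 0, 0, 0, 0, 0],
    [0, -0.0005, 0, 0, 0, 0],
    [0, 0, 0, 0, 0, 0]
  ]
}}

```text
t: 30.22
ee_pos: [602.0, 123.6, 65.3]
orientation: [-0.0, 1.562, -0.028]
ft_force: [-0.5, -6.7, 2.5]
width: 11.9
```

```bash
python3 -c "from h import *;st()"
```

```text
t 30.23 p [602.  123.6  65.3] x [ 0.009 -0.018 -1.   ] yaw 88.99 F [-0.5 -6.7  2.5] w 11.9 q [ 0.19  0.61  1.74 -0.03  0.78 -1.34]
```

Request:
{"op": "carry_out", "data": {
  "commands": [
    [0, 0, 0, 0, 0, 0],
    [0, 0, 0, 0, 0, 0],
    [0, 0, 0, 0, 0, 0],
    [-0.01, 0, 0, 0, 0, 0],
    [-0.03, 0, 0, 0, 0, 0],
    [-0.045, 0, 0, 0, 0, 0],
    [-0.045, 0, 0, 0, 0, 0]
  ],
  "grip": 0.4
}}

```text
t: 31.1
ee_pos: [598.1, 127.9, 196.0]
orientation: [-0.001, 1.57, -0.026]
ft_force: [0.1, -0.2, -0.1]
width: 53.0
```

```bash
python3 - <<'E'
from h import *
st();go((400,-50,260),88,n=8)
E
```

```text
t 31.1 p [598.1 127.9 196. ] x [ 0.001 -0.017 -1.   ] yaw 89.09 F [ 0.1 -0.2 -0.1] w 53.0 q [ 0.2   0.44  1.68 -0.02  1.03 -1.34]
[-0.0076, -0.0228, -0.0244, 0.1, 0.0, 0.1]
[-0.0077, -0.0228, -0.0243, 0.1, 0.0, 0.1]
[-0.0077, -0.0228, -0.0243, 0.1, 0.0, 0.1]
[-0.0078, -0.0229, -0.0242, 0.1, 0.0, 0.1]
[-0.0078, -0.0229, -0.0242, 0.1, 0.0, 0.1]
[-0.0079, -0.023, -0.0241, 0.1, 0.0, 0.1]
[-0.0079, -0.023, -0.0241, 0.1, 0.0, 0.1]
[-0.008, -0.023, -0.024, 0.1, 0.0, 0.1]
--end 8
```

Request:
{"op": "carry_out", "data": {
  "commands": [
    [-0.008, -0.045, -0.025, 0, 0, 0],
    [-0.008, -0.045, -0.025, 0, 0, 0],
    [-0.008, -0.045, -0.025, 0, 0, 0],
    [-0.008, -0.045, -0.025, 0, 0, 0],
    [-0.008, -0.045, -0.025, 0, 0, 0],
    [-0.008, -0.045, -0.025, 0, 0, 0],
    [-0.008, -0.045, -0.02, 0, 0, 0],
    [-0.008, -0.045, -0.01, 0, 0, 0]
  ]
}}

```text
t: 32.1
ee_pos: [411.0, -234.4, 276.8]
orientation: [-0.007, 1.551, -0.021]
ft_force: [1.7, -0.4, -0.2]
width: 52.6
```

```bash
python3 - <<'E'
from h import *
st()
t=snap('top','topF');s=snap('side','sideF')
def big(d,x,y,w,h,f): return cv2.resize(d['pixels'][y:y+h,x:x+w],None,fx=f,fy=f,interpolation=cv2.INTER_CUBIC)
a=big(t,183,150,195,85,4);b=big(s,175,155,130,130,2.5)[:250] if 0 else None
L=big(t,183,150,130,75,3);M=big(s,175,100,130,200,3)
c=np.zeros((600,780,3),np.uint8);c[:225,:390]=L;c[:600,390:]=M
c[230:230+330,:390]=big(t,300,170,130,110,3)
cv2.imwrite('pics/F.png',c)
E
```

```text
t 32.1 p [ 411.  -234.4  276.8] x [ 0.019 -0.017 -1.   ] yaw 89.47 F [ 1.7 -0.4 -0.2] w 52.6 q [-0.54  0.12  1.92 -0.01  1.08 -2.1 ]
```

View pics/F.png

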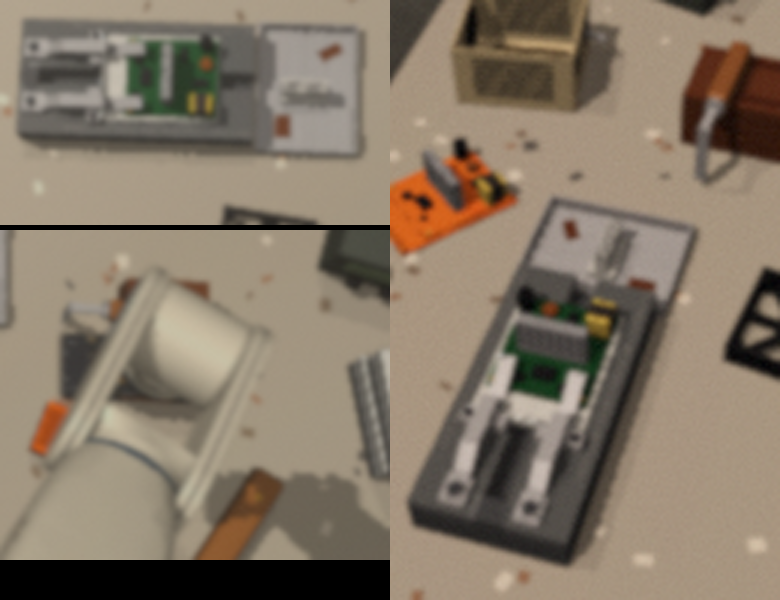

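All parts look right: offcut in the pan, scraper across the cage, tray under both clips. I'll check numerically that the clips snapped down and the lip is home.

```bash
python3 - <<'E'
from h import *
a=cv2.cvtColor(ld('side0')['pixels'],cv2.COLOR_BGR2GRAY).astype(np.float32)
b=cv2.cvtColor(ld('sideF')['pixels'],cv2.COLOR_BGR2GRAY).astype(np.float32)
s=ld('sideF')
C=lambda y:598.4+.0207*(y-22)
for nm,o in(('left',-35),('right',35)): # bed +y is world -x
    x=C(150)+o
    base=proj(s,[x,149,70])[0]
    for ang in(0,.025,.1):
        # toe end 136 mm from hinge; rises ang*136
        print(nm,ang,proj(s,[x,149,70+136*ang])[0].round(1),end=' ')
    print()
    for n,im in(('0',a),('F',b)):
        u=int(round(base[0]));print(n,[int(v) for v in im[int(base[1])-10:int(base[1])+12,u-1:u+2].mean(1)],int(base[1])-10)
t=ld('topF');H=cv2.cvtColor(t['pixels'],cv2.COLOR_BGR2HSV).astype(int);g=cv2.cvtColor(t['pixels'],cv2.COLOR_BGR2GRAY).astype(int)
for x in(600,):
    ys=np.arange(160,225,3.);uv=proj(t,np.c_[0*ys+601.5,ys,0*ys+55]);print([(int(y),int(g[int(round(v)),int(round(u))])) for y,(u,v) in zip(ys,uv)])
E
```

```text
left 0 [237.4 223.1] left 0.025 [237.3 222.4] left 0.1 [237.3 220.2] 
0 [76, 79, 79, 79, 79, 82, 81, 80, 79, 82, 97, 131, 163, 179, 183, 181, 178, 175, 170, 161, 153, 146] 213
F [72, 65, 67, 67, 66, 66, 70, 65, 57, 64, 105, 150, 174, 186, 186, 183, 179, 173, 168, 163, 152, 140] 213
right 0 [214. 218.] right 0.025 [213.9 217.3] right 0.1 [213.7 215.1] 
0 [82, 79, 81, 80, 80, 80, 80, 79, 80, 89, 116, 151, 169, 180, 179, 176, 170, 160, 150, 139, 131, 119] 208
F [122, 120, 115, 105, 91, 84, 72, 61, 57, 76, 124, 164, 183, 182, 179, 174, 167, 159, 147, 136, 121, 113] 208
[(160, 63), (163, 70), (166, 72), (169, 86), (172, 86), (175, 125), (178, 167), (181, 184), (184, 186), (187, 186), (190, 187), (193, 184), (196, 170), (199, 145), (202, 145), (205, 124), (208, 102), (211, 76), (214, 67), (217, 67), (220, 64), (223, 65)]
```

```bash
python3 -c "from h import *;st();print(ctrl.close_job())"
```

```text
t 32.2 p [ 411.8 -236.8  277.5] x [ 0.021 -0.02  -1.   ] yaw 89.25 F [ 0.9 -0.1 -0.6] w 52.8 q [-0.54  0.12  1.91 -0.01  1.08 -2.1 ]
the job is handed in; nothing more can be done
None
```

The job is done and handed in at 32.2 s. The offcut is in the scrap pan, the scraper is back flat across the cage, and the tray is clipped in and released.

- **Offcut:** the first push failed. The offcut tilted and wedged near the slot mouth, and the scraper pitched about 20° in the jaws. I levelled the scraper on the cage and re-gripped it. A second push at web height met 7.6 N, so I backed off. Pushing low on the flange took about 2 N and drove it out. The gripper never touched the offcut.
- **Scraper and cage:** the scraper lies a few mm from where it started. Before-and-after side images show no sign that the cage moved.
- **Tray:** I set it on the bed and slid it in. The force was 12–14 N under the clips, then rose to 53 N (limit 120 N) when the lip met the stops.
- **Last checks:** the final pictures show the offcut in the pan and the tray lip at y ≈ 206, against a stop face estimated at 205. The clip toes sit 0.3–0.7 px above rest. Snapped down should give about 0.7 px and riding on the lip about 3 px, so both clips have snapped down.

None of the last checks failed. In the final top picture the arm hid much of the cage and the fan, so I checked the cage and scraper only from the side. I saw no disturbance of the other things on the bench, but I did not measure them.

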